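# Snap the retaining clip onto the drive shaft with the fork tool

### The job

Draw the fork tool out of its low dock by the neck and lay it down on the open bench so that you can take it again by the handle; also lay the large split clip flat on the open apron of the drive stand, mouth towards the shaft, and let go of both. Then take the tool by its handle and, with the fork and not with your fingers, push the clip along the guide channel under the overhanging head until it snaps fully home in the shaft groove. Finish with the tool lying flat on the bench clear of the stand, and leave the collar, the small clip, the jar and the spool where they are.

Things in the scene. Friction and masses are not known exactly. Their poses are not given: they have to be found in the camera images.
- stand: Fixed drive stand. Origin on the axis of its vertical shaft at bench level, z up; x is the push direction: open apron at -x, support column (50 mm wide) at x = 45 to 75 mm. White bearing plate x = -170 to 80 mm, y = -55 to 55, top 30 mm above the bench. Above the apron (x = -170 to -85 mm) it is open.
- shaft (a point): Point on the steel shaft's axis at the plate top, 30 mm above the bench, where the clip's origin ends when home. Groove: core diameter 28 mm, 30 to 42 mm above the bench (the plate top is its lower side); above it the shaft is 40 mm thick up to the head. Axes as the stand's.
- head (a point): Point on the stand's axis under the front edge of the black overhanging head (85 mm in front of the shaft). Head: stand x = -85 to 75 mm, y = -25 to 25, underside 80 mm and top 140 mm above the bench (pulleys to 152). A gripper body cannot go under it: with the clip home, hold the tool at its handle, 120 mm behind the fork tips. Axes as the stand's.
- channel (a point): Point on the plate at the mouth of the guide channel, 64 mm in front of the shaft. Two side rails, 18 mm high, stand x = -64 to 2 mm, inner faces y = +-37, with inward lips (inner edges y = +-31, 14 to 18 mm above the plate, the clip slides under them). Flared entry begins 83 mm in front of the shaft, 85 mm wide there. Axes as the stand's.
- clip: Large loose split clip of plain spring steel, lying flat: 10 mm thick, 60 mm wide, 69 mm long, 0.1 kg. Origin on its bore axis at its underside; x out of the open mouth, z up. Two sprung jaws reach forward to x = 17 mm; their noses leave a mouth of 21 mm that must spread over the 28 mm groove core. When home it has about 1 mm of play.
- clip_tail (a point): Middle of the clip's tail, at its underside, 40 mm behind the clip's origin: a tab 16 mm wide (x = -52 to -27 mm in the clip), the place to grasp it from above. Axes as the clip's.
- clip_back (a point): Middle of the clip's back face, at its underside, 27 mm behind its origin. Back bar 56 mm wide: its shoulders on either side of the tail are where the fork pushes. The snap begins with the clip's origin about 23 mm before the shaft axis, passes over centre at about 12 mm and then pulls in; it takes roughly 10 N. Axes as the clip's.
- jaw_left (a joint): Opening angle of the clip's jaw on its +y side, rad; 0 closed (sprung), about 0.11 while it passes over the groove core.
- jaw_right (a joint): The same for the jaw on the -y side.
- fork: Fork tool 165 mm long, 0.18 kg, flat underside. Origin at the underside below the handle's grasp point; x to the fork, z up. Black handle 24 x 24 mm from x = -45 to 30 mm; neck to x = 64; fork head 46 mm wide, 12 mm high, x = 64 to 84; then two prongs. At first its handle lies under the dock's roof, neck and fork sticking out.
- fork_neck (a point): Middle of the steel neck at the underside, 47 mm ahead of the tool's origin; neck 16 mm wide, 20 mm high, x = 30 to 64 mm in the tool. Axes as the tool's.
- fork_tips (a point): Midway between the prong tips at the underside, 120 mm ahead of the tool's origin. Prongs 12 mm wide and high, 36 mm long, centred at y = +-17 mm, gap 22 mm: the gap takes the clip's tail and the tips press on the clip's shoulders. Axes as the tool's.
- dock: Fixed grey dock: a roofed shelter on the bench without floor, 90 mm long (x = -45 to 45), 84 mm wide (68 inside), roof 40 to 48 mm above the bench, closed at the back. Origin on the bench below its middle; x points out of the open front, the way the tool is drawn out (straight, about 110 mm until the handle is clear).
- mat: Fixed rubber mat 300 x 115 x 3 mm on the bench, carrying clip, collar and small clip in any order; origin on the bench, the mat's centre at x = -85 mm from it, long side along x.
- collar: Bystander: closed steel ring without a mouth, 60 mm outside diameter, 10 mm thick, on the mat. Origin at the centre of its underside.
- small_clip: Bystander: smaller rigid clip, 44 mm wide, 58 mm long, 10 mm thick, on the mat; origin in its bore at its underside, x out of its mouth.
- jar: Bystander: amber jar 50 mm diameter, 85 mm tall, on the bench beside the stand. Origin at the centre of its underside.
- spool: Bystander: copper spool 54 mm diameter, 50 mm tall, on the bench beside the stand. Origin at the centre of its underside.
Mind the look-alikes: they are no part of the job. What is shaped like the clip but orange or red is not meant.

How it is judged:
By the outcome, as a careful person would: the job done as asked, in the order asked, and still so for the second after the job is handed in, with the robot touching nothing.
It also fails if it takes over 72 s, if anything falls off the work surface, if the arm or the gripper's body presses on something with over 40 N, if the wrist force passes 120 N, or if a joint passes its speed limit or range.

### The arm

A 7-joint arm with a two-finger parallel gripper is mounted at the origin on the work surface. World frame = base frame: x ahead of the robot, y to its left, z up, the work surface at z = 0. Lengths are in mm, angles in rad, forces in N, time in s.
With the tool pointing down it reaches from about 400 to 875 mm from the base axis. Payload 4.4 kg.
Tool frame: the origin (TCP) lies at the very end of the fingers, on their centre line; the grasp point (between the pads) lies 19 mm behind it; z points along the fingers, x is the direction in which the jaws open and shut, and the axes are right-handed (so a half turn about z gives the same grasp; the last joint's range is limited). The gripper opens to 85 mm and grips with 20 to 120 N. Pads are 22 mm wide; open, the fingers measure 114 mm over their backs; the gripper's body (76 mm by 85 mm) begins 54 mm behind the grasp point. The pads swing forward as they close: fully open they stand 13 mm farther back than shut.
Start: joints at [-1.177, 0.628, 0.038, 1.517, -0.027, 0.996, -0.02], TCP at [288.429, 582.517, 231.313] pointing down, gripper open.
Joint ranges: [-3.06, 3.06], [-0.37, 2.12], [-1.25, 1.32], [0.18, 2.47], [-1.1, 4.24], [0.23, 1.98], [-2.94, 2.94]. Speed limits (rad/s): [2.57, 2.57, 3.14, 3.14, 3.14, 3.14, 3.14].

### API

Orientations are given as [roll, pitch, yaw] about the fixed x, y, z axes, in that order (R = Rz(yaw) Ry(pitch) Rx(roll)).
In Python, from cell import ctrl, get_image, job, models gives the robot as it stands.
- The arm moves only by the tool move_arm, never from a script. Its argument "moves" is a list that holds one entry, the list of rows, each a list of 6 numbers: the shift along the tool's x, y, z in m, then the turn, a rotation vector about the tool's x, y, z in rad. A call has 1 to 20 rows; each row is the pose to reach, as a shift and turn from the pose commanded when the call began, along the tool's axes at that moment; what a row does not reach only later rows make up. A row lasts 1/8 s, in which the tool goes at most 62.5 mm and 10.7 degrees, less where a joint would pass 70% of its speed; a pose out of reach is approached as far as the arm can. A call with a gripper value outside its range is refused whole. "jaw" is the opening, from 0 (shut) to 1 (fully open), set as the call begins (left out, the last holds). The fingers move at their own pace and stop on an object; the grip force is fixed at half the most. Time passes only in rows, so rows that repeat a pose let the fingers close. It gives the time, the measured TCP pose, the force and the opening at its end, in the units of the state.
- ctrl.read_state(): the state, without advancing time (a new reading comes with each control period).
- get_image(name): name is "scene" or "side" or "wrist"; returns a dict with "color" (420x560x3 uint8, blue, green, red), "fov_y" (degrees; the focal length in pixels is half the picture's height over the tangent of half this angle, whatever the lens; pixels are square), "cx", "cy" (the principal point, pixels), "origin" and "orientation" of the camera in the world; the wrist camera has in their place "hand_eye" (4x4, takes a point from camera to tool coordinates, whose origin is the TCP and whose axes are the tool frame's). Camera axes: x right, y up, looking along -z (the intrinsics and any distortion apply to the point x, -y, -z); pixel columns grow to the right and rows downward; lengths in mm; the calibration is good to about 2 mm. A picture is of the moment at which its call begins: read the wrist's pose just before it. There is no depth.
- job.finish_job(): hands the job in, once; it reports no verdict.
Trained networks look in the newest picture that a camera, given by its name, has taken for a name from the list of things; names that differ only in an ending like _2 or _b are one class to them, and where a whole thing is asked for, a point or a joint stands for the part that bears it (a point fixed in the world has none). Each returns a list of dicts, best first, with "score" (0 to 1); they miss things now and then, are a little off and sometimes report something else, mostly with a low value. They report only what shows in the picture. A call takes as long as a camera call. They do not tell look-alikes from the thing itself.
- models.cut_out(camera, thing): "pixels" (420x560 bool, what is visible of it) and "uv" ([column, row] in pixels, amid what is visible of it).
- models.place_of(camera, thing): "uv" ([column, row] in pixels: a listed point, or the origin of a listed thing).
The state is a dict: "clock": time; "qpos": joint angles; "qd": joint speeds; "tau": joint torques, N m; "eef_pos": TCP position; "tool_rot": TCP orientation; "force": force on the tool from outside, world axes, zero at the start; "torque": the same for the moment, N m; "width": finger opening in mm.
Only numpy, scipy, OpenCV 4.12 (cv2) and the standard library are available. Lean on these libraries where they do the work, as an engineer would, in place of code of your own. Each camera call takes 0.05 s, during which the arm holds its last target.

## Working session

There is one attempt and no reset: what is moved stays moved. The work goes in short steps, Python scripts to look and compute and a tool call to move; the robot and the scene stay as the last step left them, time stands still between calls to the robot, and variables do not carry over. Pictures are saved under pics/ and viewed, and the job is handed in when it is done.

Besides the shell and the picture viewer there is one more tool, called after ">>>" as name(argument=value, ...), one argument or row to a line, values as JSON. move_arm: Moves the arm, as the interface text tells. Its arguments: {"type":"object","properties":{"moves":{"type":"array","items":{"type":"array","items":{"type":"array","items":{"type":"number"}}}},"jaw":{"type":"number"}},"required":["moves"]}

```bash
ls; mkdir -p pics
python3 - <<'E'
from cell import ctrl,get_image,job,models
import cv2
s=ctrl.read_state();print(s)
for n in ("scene","side","wrist"):
    i=get_image(n);cv2.imwrite(f"pics/a_{n}.png",i["color"]);print(n,{k:v for k,v in i.items() if k!="color"})
E
```

```text
pics
{'clock': 0.0, 'qpos': array([-1.17681333,  0.62932039,  0.0383984 ,  1.51838532, -0.0270187 ,
        0.99630079, -0.02001695]), 'qd': array([-0.00134401, -0.00051058, -0.00105039,  0.00032842, -0.00041452,
       -0.00033379,  0.001119  ]), 'tau': array([ 1.58387782e-03, -5.63403153e+01,  1.22649629e+00, -1.93446100e+01,
        1.09285698e-02,  1.04360981e-02, -1.72863622e-06]), 'eef_pos': array([288.10513425, 581.95515318, 230.39943209]), 'tool_rot': array([-3.14157554e+00,  1.89771446e-03,  1.11102106e+00]), 'force': array([0.53936973, 0.25743255, 0.70553719]), 'torque': array([-0.00290206, -0.05917227,  0.00738037]), 'width': 85.11817544471616}
scene {'fov_y': 44.32008570095141, 'cx': 271.91754933228026, 'cy': 206.8316013960703, 'origin': array([1447.65353928,  788.19962172,  823.39784505]), 'orientation': array([0.99752269, 0.00471453, 2.23914012])}
side {'fov_y': 57.004263005387074, 'cx': 280.4326179150701, 'cy': 214.27329326430157, 'origin': array([493.3229352 , 721.79165394, 804.94429634]), 'orientation': array([ 0.76434539,  0.00869136, -3.10401406])}
wrist {'fov_y': 61.396945011389725, 'cx': 283.6634706319405, 'cy': 204.26684499920427, 'hand_eye': array([[ 9.99999567e-01,  4.77277197e-04,  7.98999967e-04,
         4.73421653e-01],
       [ 6.78301324e-04, -9.61573050e-01, -2.74548372e-01,
        -6.97168332e+01],
       [ 6.37261158e-04,  2.74548795e-01, -9.61572958e-01,
        -1.43378061e+02],
       [ 0.00000000e+00,  0.00000000e+00,  0.00000000e+00,
         1.00000000e+00]])}
```

View pics/a_scene.png

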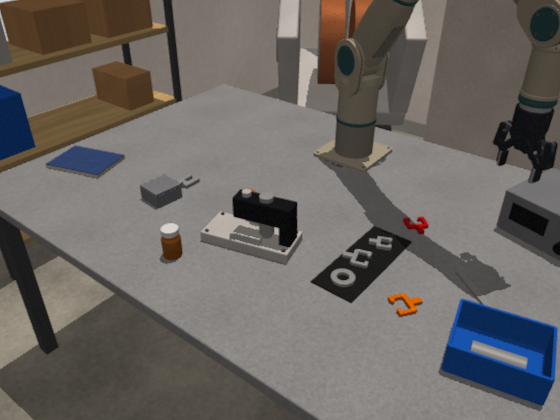

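View pics/a_side.png

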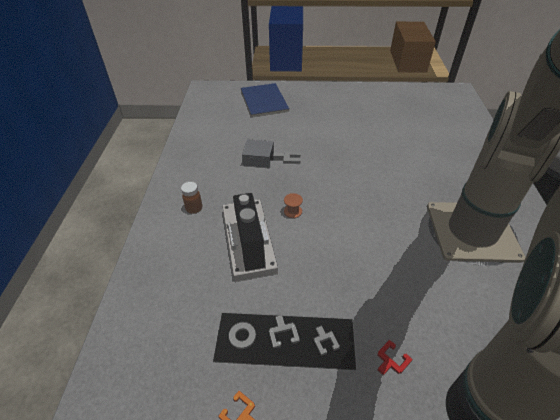

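View pics/a_wrist.png

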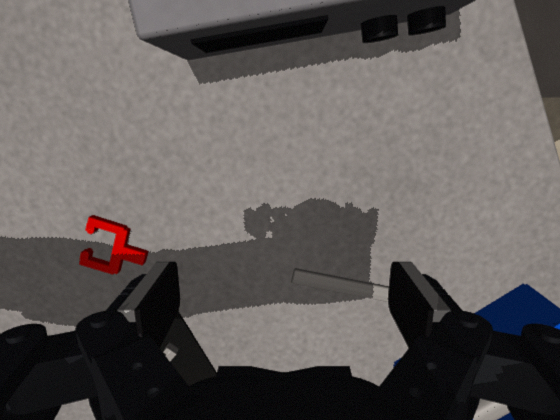

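```bash
cat > h.py <<'E'
import numpy as np, cv2
from scipy.spatial.transform import Rotation as Ro
from cell import ctrl,get_image,job,models
def E(o): return Ro.from_euler('xyz',o).as_matrix()
class Cam:
    def __init__(s,name,save=None):
        st=ctrl.read_state(); s.name=name
        i=get_image(name); s.img=i["color"]
        if save: cv2.imwrite(f"pics/{save}.png",s.img)
        s.f=s.img.shape[0]/2/np.tan(np.radians(i["fov_y"])/2); s.cx,s.cy=i["cx"],i["cy"]
        if "hand_eye" in i:
            H=i["hand_eye"]; R=E(st["tool_rot"]); s.R=R@H[:3,:3]; s.o=R@H[:3,3]+st["eef_pos"]
        else: s.R=E(i["orientation"]); s.o=np.array(i["origin"])
    def ray(s,uv):
        d=s.R@np.array([(uv[0]-s.cx)/s.f,-(uv[1]-s.cy)/s.f,-1]); return d/np.linalg.norm(d)
    def onz(s,uv,z): d=s.ray(uv); return s.o+d*(z-s.o[2])/d[2]
    def proj(s,P):
        p=s.R.T@(np.asarray(P,float)-s.o); return np.array([s.cx-s.f*p[0]/p[2], s.cy+s.f*p[1]/p[2]])
def tri(cs,uvs):
    A=np.zeros((3,3));b=np.zeros(3)
    for c,u in zip(cs,uvs):
        d=c.ray(u);P=np.eye(3)-np.outer(d,d);A+=P;b+=P@c.o
    return np.linalg.solve(A,b)
def frame(p,yaw,local): 
    c,s=np.cos(yaw),np.sin(yaw); L=np.asarray(local,float); return np.array([p[0]+c*L[0]-s*L[1],p[1]+s*L[0]+c*L[1],p[2]+L[2]])
# rows helper: target TCP pose (world) -> shift/rotvec in current tool axes; uses commanded pose given
def delta(cur_p,cur_R,tp,tR):
    return cur_R.T@(np.asarray(tp)-cur_p), Ro.from_matrix(cur_R.T@tR).as_rotvec()
E
python3 - <<'E'
from h import *
Z=dict(stand=0,shaft=30,head=80,channel=30,clip=3,clip_tail=3,clip_back=3,fork=0,fork_neck=0,fork_tips=0,dock=0,mat=0,collar=3,small_clip=3,jar=0,spool=0)
a=Cam("scene");
r={}
for t in Z: r[t]=[models.place_of("scene",t)]
b=Cam("side")
for t in Z: r[t].append(models.place_of("side",t))
for t in Z:
    for k,c in enumerate((a,b)):
        for d in r[t][k][:3]:
            print(t,c.name,np.round(d["uv"],1),round(d["score"],2),np.round(c.onz(d["uv"],Z[t])[:2],0))
    if r[t][0] and r[t][1]: print("   tri",np.round(tri((a,b),(r[t][0][0]["uv"],r[t][1][0]["uv"])),1))
E
```

```text
stand scene [266.8 245.2] 0.56 [604. 100.]
stand side [249.5 253.7] 0.65 [605.  97.]
   tri [604.8  99.6   1.6]
shaft scene [264.5 234.2] 0.57 [601.  90.]
shaft side [252.9 245.7] 0.95 [595.  94.]
   tri [595.7  87.   23.9]
head scene [239.  211.7] 0.96 [618.  18.]
head scene [196.4 180.4] 0.19 [ 570. -188.]
head side [245.5 212.6] 0.89 [617.  24.]
   tri [617.7  20.   78.8]
channel scene [244.2 230.7] 0.96 [622.  38.]
channel side [249.  226.3] 0.56 [611.  27.]
channel side [246.7 212.7] 0.34 [622. -24.]
   tri [611.7  25.6  22.6]
clip scene [400.4 309.2] 0.84 [608. 487.]
clip scene [417.1 223.1] 0.81 [270. 369.]
clip scene [343.5 278.3] 0.73 [596. 331.]
clip side [394.1 357.6] 0.94 [273. 366.]
clip side [232.6 408.7] 0.93 [602. 479.]
clip side [285.  340.1] 0.62 [505. 335.]
   tri [ 183.8  274.2 -375.3]
clip_tail scene [345.9 252.7] 0.8 [507. 283.]
clip_tail scene [414.1 301.7] 0.67 [567. 500.]
clip_tail scene [419.1 230.7] 0.51 [300. 389.]
clip_tail side [385.5 370.1] 0.84 [295. 393.]
clip_tail side [279.2 321.9] 0.76 [519. 292.]
   tri [ 246.2  218.9 -234.4]
clip_back scene [409.
[... 611 characters left out ...]
3. -299.]
dock side [259.  157.9] 0.63 [ 611. -309.]
   tri [ 611.9 -315.3   -8.5]
mat scene [342.6 277.9] 0.91 [593. 327.]
mat scene [382.6 243.6] 0.57 [410. 337.]
mat side [247.6 338.9] 0.87 [587. 333.]
   tri [588.4 327.1  -5.7]
collar scene [342.9 281.2] 0.88 [606. 335.]
collar side [243.1 334.1] 0.75 [598. 324.]
   tri [598.3 326.7  -2.5]
small_clip scene [382.8 246. ] 0.52 [423. 344.]
small_clip side [326.2 343.8] 0.78 [415. 340.]
   tri [414.6 339.2  -3. ]
jar scene [169.5 253.2] 0.89 [785. -77.]
jar scene [381.7 242.9] 0.19 [409. 334.]
jar side [192.8 212.1] 0.57 [784. -50.]
   tri [788.2 -66.2  -2.6]
spool side [293.3 212. ] 0.7 [492. -59.]
spool side [260.7 156.1] 0.3 [ 606. -319.]
```

```bash
cat > plan.py <<'E'
# usage: plan.py x0 y0 z0 psi0deg x y z psideg : shift/turn in tool axes (pointing down)
import sys
from math import *
a=list(map(float,sys.argv[1:]))
x0,y0,z0,p0=a[:4]
r=radians(p0)
for k in range(4,len(a),4):
    x,y,z,p=a[k:k+4]
    dx,dy=x-x0,y-y0
    print([round(v,4) for v in ((dx*cos(r)+dy*sin(r))/1e3,(dx*sin(r)-dy*cos(r))/1e3,(z0-z)/1e3,0,0,-radians(p-p0))], 'n>=',ceil(max(hypot(dx,dy,z-z0)/62.5,abs(p-p0)/10.7)))
E
python3 plan.py 288.4 582.5 231.3 63.66 480 300 200 18
```

```text
[-0.1682, 0.2971, 0.0313, 0, 0, 0.7969] n>= 6
```

>>> move_arm(
  moves=[
    [[-0.1682, 0.2971, 0.0313, 0, 0, 0.7969], [-0.1682, 0.2971, 0.0313, 0, 0, 0.7969], [-0.1682, 0.2971, 0.0313, 0, 0, 0.7969], [-0.1682, 0.2971, 0.0313, 0, 0, 0.7969], [-0.1682, 0.2971, 0.0313, 0, 0, 0.7969], [-0.1682, 0.2971, 0.0313, 0, 0, 0.7969], [-0.1682, 0.2971, 0.0313, 0, 0, 0.7969], [-0.1682, 0.2971, 0.0313, 0, 0, 0.7969], [-0.1682, 0.2971, 0.0313, 0, 0, 0.7969]],
  ],
  jaw=1,
)

```text
clock: 2.98
eef_pos: [479.0, 301.8, 200.0]
tool_rot: [-3.141, 0.0, 0.317]
force: [-0.1, 0.2, 1.1]
width: 85.6
```

```bash
cat > look.py <<'E'
import sys
from h import *
tag=sys.argv[1]; things=sys.argv[2:]
Z=dict(stand=0,shaft=30,head=80,channel=30,clip=3,clip_tail=3,clip_back=3,fork=0,fork_neck=0,fork_tips=0,dock=0,mat=0,collar=3,small_clip=3,jar=0,spool=0)
s=ctrl.read_state();print(round(s["clock"],2),np.round(s["eef_pos"],1),np.round(np.degrees(s["tool_rot"]),2),np.round(s["force"],1),round(s["width"],1),np.round(s["qpos"],2))
c=Cam("wrist",tag)
for t in things:
    n,_,z=t.partition(":"); z=float(z) if z else Z[n]
    for d in models.place_of("wrist",n)[:3]:
        print(n,np.round(d["uv"],1),round(d["score"],2),np.round(c.onz(d["uv"],z)[:2],1))
E
python3 look.py b1 clip clip_tail clip_back small_clip collar
```

```text
2.98 [479.  301.8 200. ] [-1.7994e+02  1.0000e-02  1.8160e+01] [-0.1  0.2  1.1] 85.6 [-0.77  0.56  0.24  1.8  -0.18  0.81 -0.12]
clip [473.5  27.6] 0.82 [595.5 480.7]
clip [317.6 160.4] 0.75 [505.  328.2]
clip [80.7 42.3] 0.72 [270.3 361.8]
clip_tail [117.7  20.3] 0.81 [298.1 389.5]
clip_tail [314.6 201.6] 0.76 [516.  288.3]
clip_back [461.6   4.1] 0.77 [577.4 494.2]
clip_back [107.8  26.9] 0.66 [290.8 381.6]
clip_back [320.3 187.1] 0.57 [516.4 304. ]
small_clip [227.8 115.4] 0.77 [411.1 341.8]
collar [407.1 191.8] 0.77 [599.7 326.3]
```

View pics/b1.png

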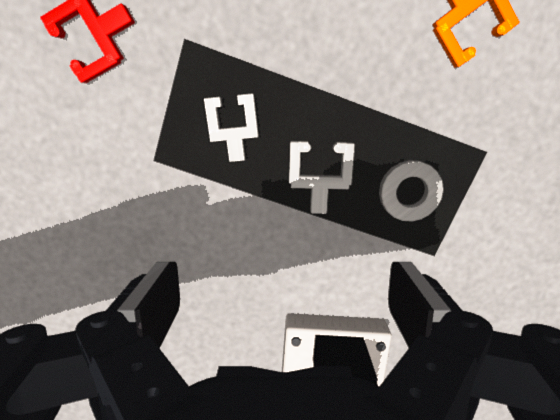

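Run:
```python
import cv2
i=cv2.imread("pics/b1.png")[130:230,260:390]
cv2.imwrite("pics/b1z.png",cv2.resize(i,None,fx=6,fy=6,interpolation=cv2.INTER_CUBIC)[:600])
```

```text
(no output)
```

View pics/b1z.png

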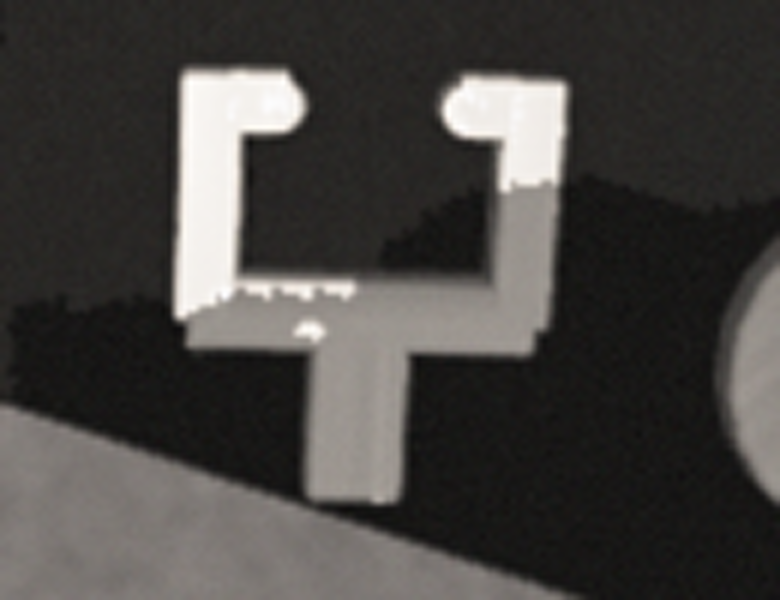

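```bash
cat > /tmp/m.py <<'E'
from h import *
c=Cam("wrist")
f=lambda u,v: c.onz((260+u/6,130+v/6),13)[:2]
A=f(182,70);B=f(568,80);T1=f(305,495);T2=f(403,497);S1=f(187,345);S2=f(535,352)
fr=(A+B)/2;tl=(T1+T2)/2;bk=(S1+S2)/2
print("w",np.linalg.norm(A-B),"len",np.linalg.norm(fr-tl), np.linalg.norm(T1-T2))
d=fr-tl;print("yaw axis",np.degrees(np.arctan2(d[1],d[0])),"yaw front",np.degrees(np.arctan2(*(B-A)[::-1]))+90,"back",np.degrees(np.arctan2(*(S2-S1)[::-1]))+90)
u=d/np.linalg.norm(d)
print("origin",fr-17*u,tl+52*u,bk+27*u)
E
cp /tmp/m.py m.py; python3 m.py
```

```text
w 59.59183620820515 len 68.00490491148106 15.988973844825349
yaw axis 106.83754110568825 yaw front 106.5412577350176 back 106.8319623706425
origin [508.12071345 328.57314696] [507.83247521 329.52558224] [507.87162554 329.21505044]
```

```bash
python3 plan.py 480 300 200 18  620 0 260 13
```

```text
[0.0404, 0.3286, -0.06, 0, 0, 0.0873] n>= 6
```

>>> move_arm(
  moves=[
    [[0.0404, 0.3286, -0.06, 0, 0, 0.0873], [0.0404, 0.3286, -0.06, 0, 0, 0.0873], [0.0404, 0.3286, -0.06, 0, 0, 0.0873], [0.0404, 0.3286, -0.06, 0, 0, 0.0873], [0.0404, 0.3286, -0.06, 0, 0, 0.0873], [0.0404, 0.3286, -0.06, 0, 0, 0.0873], [0.0404, 0.3286, -0.06, 0, 0, 0.0873], [0.0404, 0.3286, -0.06, 0, 0, 0.0873]],
  ],
)

```text
clock: 4.32
eef_pos: [619.3, 1.9, 259.5]
tool_rot: [-3.14, 0.001, 0.229]
force: [-0.1, -0.1, 1.0]
width: 85.6
```

```bash
python3 look.py b2 stand shaft head channel jar spool
```

```text
4.33 [619.3   1.9 259.5] [-1.799e+02  6.000e-02  1.310e+01] [-0.1 -0.1  1. ] 85.6 [-0.22  0.57  0.28  1.58 -0.18  1.02  0.34]
stand [286.4  78.1] 0.76 [600.1  96.4]
head [291.1 170. ] 0.94 [623.4  14.1]
jar [402.8 253.1] 0.83 [786.3 -69.4]
spool [167.3 192.1] 0.94 [492.8 -58.2]
```

View pics/b2.png

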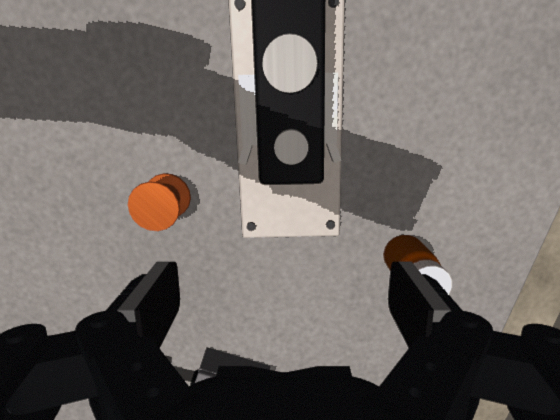

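Run:
```python
import cv2
i=cv2.imread("pics/b2.png")
cv2.imwrite("pics/b2z.png",cv2.resize(i[0:250,200:380],None,fx=4,fy=4,interpolation=cv2.INTER_CUBIC)[0:600])
cv2.imwrite("pics/b2y.png",cv2.resize(i[130:250,200:380],None,fx=4,fy=4,interpolation=cv2.INTER_CUBIC)[0:600])
```

```text
(no output)
```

View pics/b2y.png

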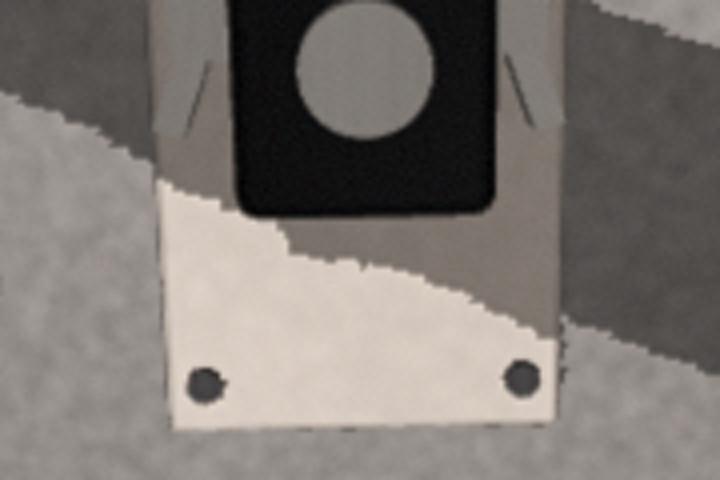

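View pics/b2z.png

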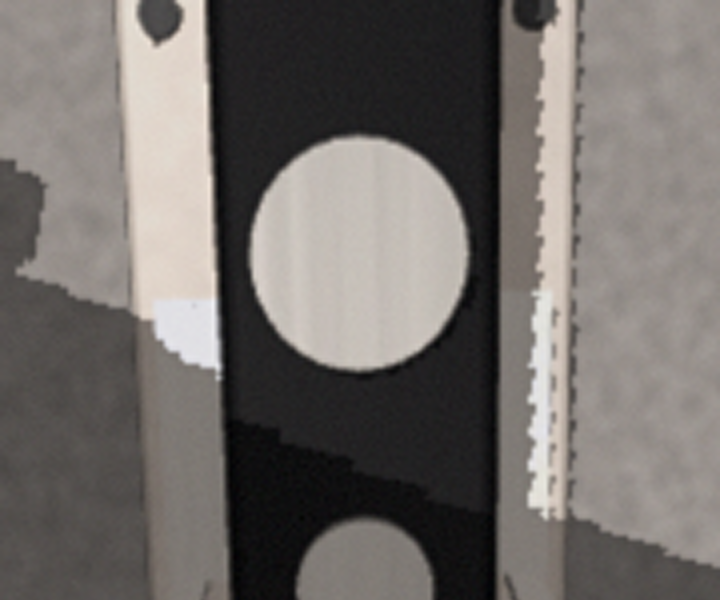

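```bash
cat > m2.py <<'E'
from h import *
c=Cam("wrist")
f=lambda u,v,z=30: c.onz((u,v),z)[:2]
a=lambda d:np.degrees(np.arctan2(d[1],d[0]))
L=f(243.2,237.2);R=f(338.3,235.5)
print("w",np.linalg.norm(L-R),"yaw",a(R-L)+90, "mid",(L+R)/2)
L2=f(230.2,2);R2=f(344.3,2);print("edges",a(L2-L),a(R2-R),np.linalg.norm(L2-R2))
s=[f(251.5,226),f(330.5,224.5)];b=f(240,3.5);print("screw",np.linalg.norm(s[0]-s[1]),a(s[1]-s[0])+90,a(b-s[0]),np.linalg.norm(b-s[0]))
H1=f(259,183.5,140);H2=f(324,183,140);print("head",np.linalg.norm(H1-H2),a(H2-H1)+90,(H1+H2)/2)
p=f(291,148,152);q=f(290,63,152);print("pulleys",p,q,a(q-p),np.linalg.norm(q-p))
for y in (102.5,103,103.5):
    u=np.array([np.cos(np.radians(y)),np.sin(np.radians(y))]);print(y,(L+R)/2+170*u,(s[0]+s[1])/2,(H1+H2)/2+85*u)
E
python3 m2.py
```

```text
w 107.19000558707074 yaw 104.13234393171555 mid [644.26393254 -69.85991777]
edges 104.18598495048874 104.07618892254938 107.66300397194786
screw 88.23144863593016 104.18835382820029 104.38885787061083 222.57396298639048
head 49.492453565606894 103.48313060678474 [623.09236324  13.20214655]
pulleys [616.00086175  40.46223185] [602.40214005  94.89113409] 104.02781795555273 56.101966373793054
102.5 [607.46919817  96.11040344] [641.49408228 -56.91504275] [604.69499606  96.18730715]
103 [606.0222533   95.78299325] [641.49408228 -56.91504275] [603.97152362  96.02360205]
103.5 [604.57822068  95.4429687 ] [641.49408228 -56.91504275] [603.24950732  95.85358978]
```

```bash
python3 plan.py 620 0 260 13  500 -300 200 90
```

```text
[-0.1844, 0.2653, 0.06, 0, 0, -1.3439] n>= 8
```

>>> move_arm(
  moves=[
    [[-0.1844, 0.2653, 0.06, 0, 0, -1.3439], [-0.1844, 0.2653, 0.06, 0, 0, -1.3439], [-0.1844, 0.2653, 0.06, 0, 0, -1.3439], [-0.1844, 0.2653, 0.06, 0, 0, -1.3439], [-0.1844, 0.2653, 0.06, 0, 0, -1.3439], [-0.1844, 0.2653, 0.06, 0, 0, -1.3439], [-0.1844, 0.2653, 0.06, 0, 0, -1.3439], [-0.1844, 0.2653, 0.06, 0, 0, -1.3439], [-0.1844, 0.2653, 0.06, 0, 0, -1.3439], [-0.1844, 0.2653, 0.06, 0, 0, -1.3439]],
  ],
)

```text
clock: 5.98
eef_pos: [500.2, -299.6, 200.1]
tool_rot: [3.142, 0.0, 1.57]
force: [0.4, 0.2, 0.2]
width: 85.0
```

```bash
python3 look.py b3 fork fork_neck fork_tips dock
```

```text
5.97 [ 500.2 -299.6  200.1] [1.800e+02 1.000e-02 8.995e+01] [0.4 0.2 0.2] 85.0 [ 0.55  0.57 -0.09  1.74  0.07  0.83  2.  ]
fork [277.8 261.7] 0.67 [ 591.9 -305.8]
fork_neck [278.6 222.4] 0.81 [ 548.  -304.7]
fork_tips [280.3 146.1] 0.7 [ 470.4 -302.6]
fork_tips [526.  169.3] 0.24 [493.3 -61.5]
dock [282.2 280.4] 0.98 [ 613.9 -301.2]
```

View pics/b3.png

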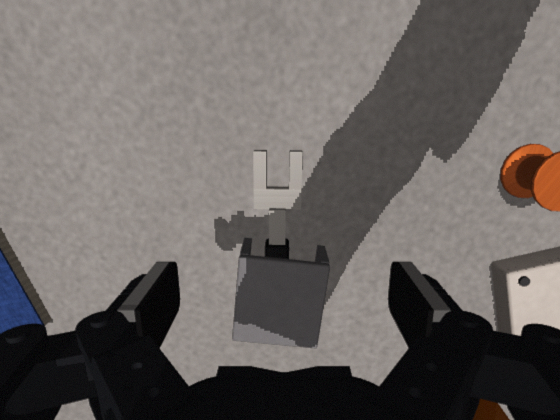

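Run:
```python
import cv2
i=cv2.imread("pics/b3.png")
cv2.imwrite("pics/b3z.png",cv2.resize(i[140:350,220:340],None,fx=5,fy=5,interpolation=cv2.INTER_CUBIC)[0:600])
cv2.imwrite("pics/b3y.png",cv2.resize(i[230:350,220:340],None,fx=5,fy=5,interpolation=cv2.INTER_CUBIC)[0:600])
```

```text
(no output)
```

View pics/b3z.png

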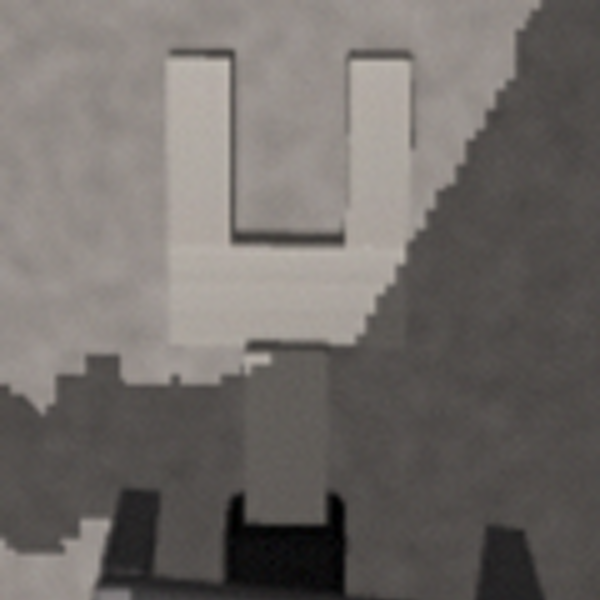

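View pics/b3y.png

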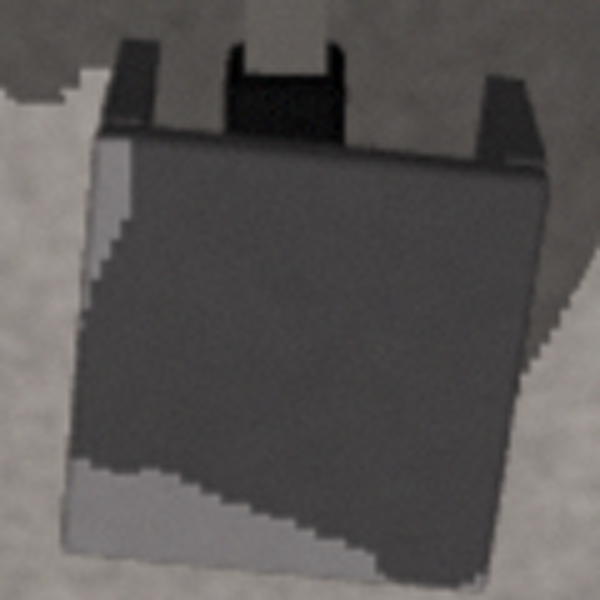

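Run:
```python
from h import *
c=Cam("wrist")
f=lambda u,v,z: c.onz((220+u/5,140+v/5),z)[:2]
a=lambda d:np.degrees(np.arctan2(d[1],d[0]))
A=f(168,57,12);B=f(412,59,12);C=f(170,345,12);D=f(408,346,12)
print("tips w",np.linalg.norm(A-B),"yaw",a(A-B)+90,a(A-C),a(B-D),"mid",(A+B)/2)
N1=f(246,352,20);N2=f(328,350,20);M1=f(247,523,20);M2=f(327,522,20);print("neck",(N1+N2)/2,(M1+M2)/2,a((N1+N2)-(M1+M2)))
g=lambda u,v,z: c.onz((220+u/5,230+v/5),z)[:2]
P=g(98,138,48);Q=g(545,174,48);R=g(62,550,48);S=g(485,588,48);print("dock",np.linalg.norm(P-Q),np.linalg.norm(P-R),a(P-Q)+90,a(P-R),a(Q-S),"front",(P+Q)/2,"mid",(P+Q+R+S)/4)
```

```text
tips w 45.607964357516465 yaw -0.5085795481159039 179.01926189015253 179.98745358248343 mid [ 473.86207202 -304.88934036]
neck [ 528.65786617 -305.62183218] [ 563.87313892 -305.81948238] 179.67842352147085
dock 81.6861153441052 87.88765039231794 -5.045354659937303 173.41907900599273 174.39174798953098 front [ 568.68018488 -298.95201989] mid [ 612.72380696 -303.65171651]
```

```bash
python3 plan.py 500 -300 200 90  544.5 -305.3 70 89.6 544.5 -305.3 6 89.6
```

```text
[-0.0053, 0.0445, 0.13, 0, 0, 0.007] n>= 3
[-0.0053, 0.0445, 0.194, 0, 0, 0.007] n>= 4
```

>>> move_arm(
  moves=[
    [[-0.0053, 0.0445, 0.13, 0, 0, 0.007], [-0.0053, 0.0445, 0.13, 0, 0, 0.007], [-0.0053, 0.0445, 0.13, 0, 0, 0.007], [-0.0053, 0.0445, 0.16, 0, 0, 0.007], [-0.0053, 0.0445, 0.185, 0, 0, 0.007], [-0.0053, 0.0445, 0.194, 0, 0, 0.007], [-0.0053, 0.0445, 0.194, 0, 0, 0.007], [-0.0053, 0.0445, 0.194, 0, 0, 0.007]],
  ],
)

```text
clock: 7.28
eef_pos: [545.4, -306.0, 7.6]
tool_rot: [3.139, 0.001, 1.563]
force: [0.7, 0.1, -1.5]
width: 85.5
```

```bash
python3 look.py b4
```

```text
7.28 [ 545.4 -306.     7.6] [1.7988e+02 7.0000e-02 8.9580e+01] [ 0.7  0.1 -1.5] 85.5 [ 0.51  0.89 -0.06  1.73  0.1   0.52  1.94]
```

View pics/b4.png

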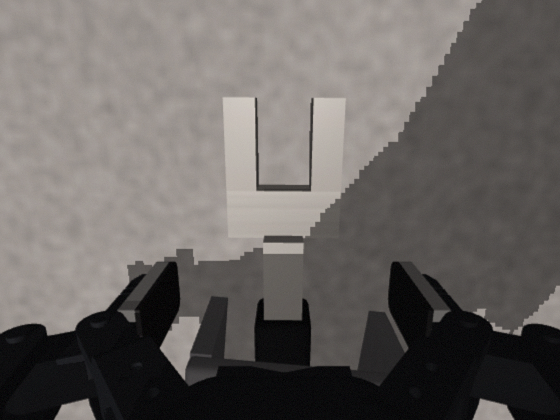

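>>> move_arm(
  moves=[
    [[0, 0, 0, 0, 0, 0], [0, 0, 0, 0, 0, 0], [0, 0, 0, 0, 0, 0], [0, 0, 0, 0, 0, 0], [0, 0, 0, 0, 0, 0], [0, 0, 0, 0, 0, 0], [0, 0, 0, 0, 0, 0], [0, 0, 0, 0, 0, 0]],
  ],
  jaw=0,
)

```text
clock: 8.32
eef_pos: [544.6, -305.5, 6.2]
tool_rot: [3.141, 0.0, 1.564]
force: [-0.5, -0.0, 4.6]
width: 14.6
```

>>> move_arm(
  moves=[
    [[0, 0, -0.003, 0, 0, 0], [0, -0.025, -0.003, 0, 0, 0], [0, -0.05, -0.003, 0, 0, 0], [0, -0.075, -0.003, 0, 0, 0], [0, -0.1, -0.003, 0, 0, 0], [0, -0.125, -0.003, 0, 0, 0], [0, -0.15, -0.003, 0, 0, 0], [0, -0.15, -0.003, 0, 0, 0], [0, -0.15, -0.003, 0, 0, 0]],
  ],
)

```text
clock: 9.45
eef_pos: [395.7, -304.4, 8.9]
tool_rot: [3.14, 0.0, 1.564]
force: [0.2, 0.0, -1.5]
width: 14.6
```

```bash
python3 look.py b5 fork fork_neck fork_tips
```

```text
9.45 [ 395.7 -304.4    8.9] [1.7992e+02 2.0000e-02 8.9620e+01] [ 0.2  0.  -1.5] 14.6 [ 0.64  0.79 -0.06  2.08  0.15  0.27  2.01]
fork [286.6 352. ] 0.88 [ 447.8 -303. ]
fork_neck [279.4 266.9] 0.83 [ 400.3 -306.2]
```

View pics/b5.png

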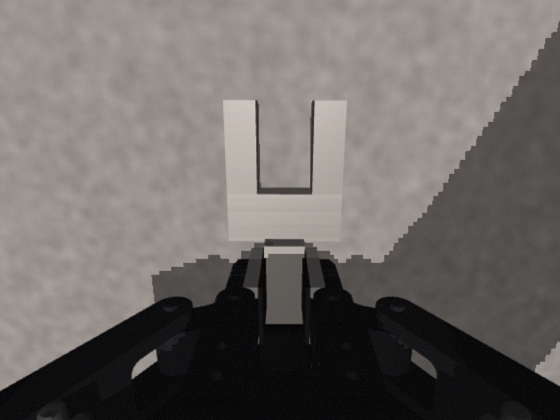

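>>> move_arm(
  moves=[
    [[0, 0, 0.003, 0, 0, 0], [0, 0, 0.003, 0, 0, 0], [0, 0, 0.003, 0, 0, 0]],
  ],
)

```text
clock: 10.02
eef_pos: [395.1, -304.3, 6.2]
tool_rot: [3.141, 0.0, 1.564]
force: [1.4, 1.0, 2.6]
width: 14.0
```

>>> move_arm(
  moves=[
    [[0, 0, 0, 0, 0, 0], [0, 0, 0, 0, 0, 0], [0, 0, 0, 0, 0, 0], [0, 0, 0, 0, 0, 0], [0, 0, -0.03, 0, 0, 0], [0, 0, -0.09, 0, 0, 0], [0, 0, -0.15, 0, 0, 0], [0, 0, -0.194, 0, 0, 0], [0, 0, -0.194, 0, 0, 0]],
  ],
  jaw=1,
)

```text
clock: 11.15
eef_pos: [396.3, -305.7, 203.4]
tool_rot: [3.135, 0.004, 1.563]
force: [0.9, -0.1, -0.7]
width: 85.6
```

```bash
python3 look.py b6 fork fork_neck fork_tips dock; python3 plan.py 395 -305 200 89.6  475 -150 200 90 519.6 290.7 180 16.8
```

```text
11.15 [ 396.3 -305.7  203.4] [179.64   0.26  89.57] [ 0.9 -0.1 -0.7] 85.6 [ 0.7   0.45 -0.14  1.96  0.1   0.72  2.07]
fork [288.7 220.2] 0.83 [ 444.2 -301.6]
fork_neck [284.4 177.2] 0.64 [ 398.9 -305.7]
fork_tips [285.   97.9] 0.83 [ 323.1 -304.5]
dock [286.  357.4] 0.64 [ 613.3 -305.4]
[0.1556, 0.0789, 0.0, 0, 0, -0.007] n>= 3
[0.5966, 0.1204, 0.02, 0, 0, 1.2706] n>= 10
```

View pics/b6.png

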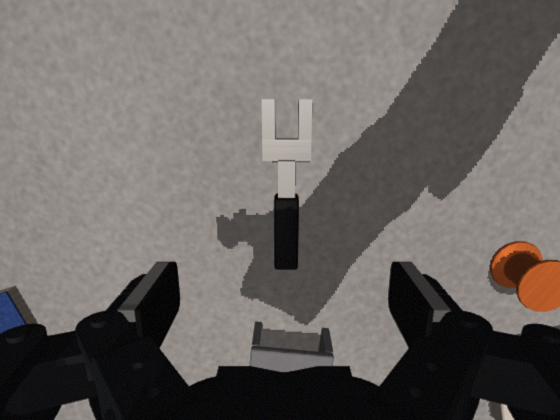

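>>> move_arm(
  moves=[
    [[0.5966, 0.1204, 0.02, 0, 0, 1.2706], [0.5966, 0.1204, 0.02, 0, 0, 1.2706], [0.5966, 0.1204, 0.02, 0, 0, 1.2706], [0.5966, 0.1204, 0.02, 0, 0, 1.2706], [0.5966, 0.1204, 0.02, 0, 0, 1.2706], [0.5966, 0.1204, 0.02, 0, 0, 1.2706], [0.5966, 0.1204, 0.02, 0, 0, 1.2706], [0.5966, 0.1204, 0.02, 0, 0, 1.2706], [0.5966, 0.1204, 0.02, 0, 0, 1.2706], [0.5966, 0.1204, 0.02, 0, 0, 1.2706], [0.5966, 0.1204, 0.02, 0, 0, 1.2706], [0.5966, 0.1204, 0.02, 0, 0, 1.2706], [0.5966, 0.1204, 0.02, 0, 0, 1.2706]],
  ],
  jaw=0.45,
)

```text
clock: 13.02
eef_pos: [519.0, 289.2, 179.5]
tool_rot: [3.14, 0.002, 0.291]
force: [0.6, 0.1, 0.1]
width: 38.6
```

```bash
python3 look.py b7 clip clip_tail clip_back
```

```text
13.03 [519.  289.2 179.5] [1.7992e+02 9.0000e-02 1.6650e+01] [0.6 0.1 0.1] 38.6 [-0.69  0.62  0.22  1.74 -0.17  0.81 -0.1 ]
clip [18.1 14.9] 0.82 [271.3 360.4]
clip_tail [282.7 180.4] 0.75 [517.6 290.1]
clip_back [286.2 166.7] 0.86 [517.  303.2]
```

View pics/b7.png

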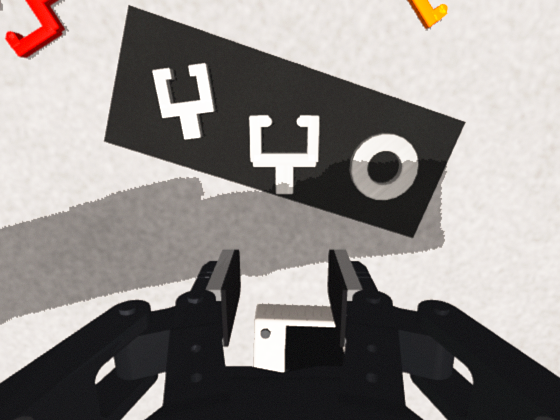

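>>> move_arm(
  moves=[
    [[0, 0, 0.06, 0, 0, 0], [0, 0, 0.115, 0, 0, 0], [0, 0, 0.15, 0, 0, 0], [0, 0, 0.168, 0, 0, 0], [0, 0, 0.1735, 0, 0, 0], [0, 0, 0.1735, 0, 0, 0], [0, 0, 0.1735, 0, 0, 0]],
  ],
)

```text
clock: 14.1
eef_pos: [520.1, 291.9, 7.9]
tool_rot: [-3.141, -0.002, 0.293]
force: [-0.9, -0.0, 0.8]
width: 38.3
```

```bash
python3 look.py b8 clip_tail
```

```text
14.1 [520.1 291.9   7.9] [-1.7997e+02 -1.4000e-01  1.6790e+01] [-0.9 -0.   0.8] 38.3 [-0.64  0.87  0.14  1.82 -0.24  0.47 -0.05]
clip_tail [281.5 262.8] 0.58 [519.4 291.4]
```

View pics/b8.png

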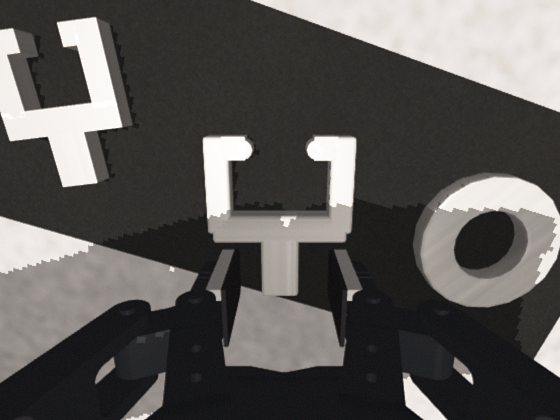

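>>> move_arm(
  moves=[
    [[0, 0, 0, 0, 0, 0], [0, 0, 0, 0, 0, 0], [0, 0, 0, 0, 0, 0], [0, 0, 0, 0, 0, 0], [0, 0, 0, 0, 0, 0], [0, 0, 0, 0, 0, 0], [0, 0, -0.02, 0, 0, 0], [0, 0, -0.08, 0, 0, 0], [0, 0, -0.14, 0, 0, 0], [0, 0, -0.1935, 0, 0, 0], [0, 0, -0.1935, 0, 0, 0]],
  ],
  jaw=0,
)

```text
clock: 15.58
eef_pos: [522.0, 292.7, 205.8]
tool_rot: [-3.139, -0.01, 0.293]
force: [0.6, 0.2, -1.5]
width: 13.7
```

```bash
python3 look.py b9 clip_tail
python3 - <<'E'
from plan import *
E
```

```text
15.57 [522.  292.7 205.8] [-179.85   -0.59   16.78] [ 0.6  0.2 -1.5] 13.7 [-0.7   0.59  0.23  1.71 -0.17  0.85 -0.11]
clip_tail [283.4 264.8] 0.7 [551.3 201.6]Traceback (most recent call last):
  File "<stdin>", line 1, in <module>
  File "plan.py", line 5, in <module>
    x0,y0,z0,p0=a[:4]
    ^^^^^^^^^^^
ValueError: not enough values to unpack (expected 4, got 0)
```

View pics/b9.png

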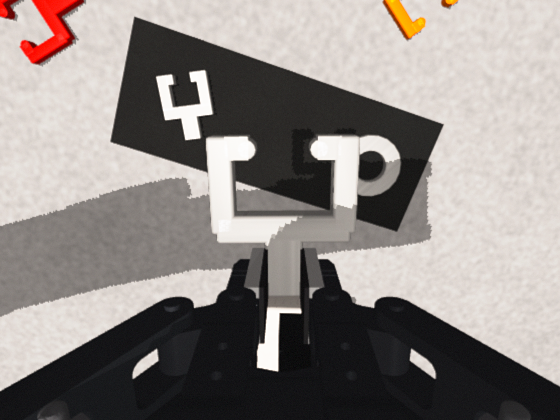

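```bash
python3 plan.py 519.6 290.7 200 16.8  639.8 -53.2 200 14.1  639.8 -53.2 100 14.1
```

```text
[0.0157, 0.364, 0.0, 0, 0, 0.0471] n>= 6
[0.0157, 0.364, 0.1, 0, 0, 0.0471] n>= 7
```

>>> move_arm(
  moves=[
    [[0.0026, 0.0607, 0, 0, 0, 0.0078], [0.0052, 0.1213, 0, 0, 0, 0.0157], [0.0079, 0.182, 0, 0, 0, 0.0235], [0.0105, 0.2427, 0, 0, 0, 0.0314], [0.0131, 0.3033, 0, 0, 0, 0.0392], [0.0157, 0.364, 0, 0, 0, 0.0471], [0.0157, 0.364, 0, 0, 0, 0.0471], [0.0157, 0.364, 0.05, 0, 0, 0.0471], [0.0157, 0.364, 0.1, 0, 0, 0.0471], [0.0157, 0.364, 0.1, 0, 0, 0.0471], [0.0157, 0.364, 0.1, 0, 0, 0.0471]],
  ],
)

```text
clock: 17.05
eef_pos: [639.7, -52.2, 100.7]
tool_rot: [3.141, -0.001, 0.246]
force: [-0.2, 0.3, -1.3]
width: 13.4
```

```bash
python3 look.py b10 clip_tail:96 head
```

```text
17.05 [639.7 -52.2 100.7] [ 1.7999e+02 -3.0000e-02  1.4120e+01] [-0.2  0.3 -1.3] 13.4 [-0.08  0.78  0.19  1.66 -0.2   0.73  0.46]
clip_tail [281.4 262.8] 0.69 [638.9 -52.5]
head [282.3 109.1] 0.84 [622.9  13.1]
head [283.2 236.3] 0.42 [638.1 -45.8]
```

View pics/b10.png

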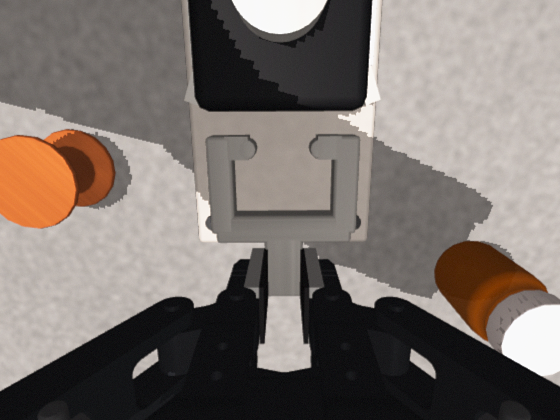

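>>> move_arm(
  moves=[
    [[0, 0, 0.03, 0, 0, 0], [0, 0, 0.055, 0, 0, 0], [0, 0, 0.064, 0, 0, 0], [0, 0, 0.0665, 0, 0, 0], [0, 0, 0.0665, 0, 0, 0], [0, 0, 0.0665, 0, 0, 0]],
  ],
)

```text
clock: 17.95
eef_pos: [640.1, -52.6, 34.5]
tool_rot: [3.141, -0.002, 0.246]
force: [-0.3, -0.3, -0.2]
width: 13.8
```

```bash
python3 look.py b11 clip_tail:30
```

```text
17.95 [640.1 -52.6  34.5] [ 1.7996e+02 -1.0000e-01  1.4090e+01] [-0.3 -0.3 -0.2] 13.8 [-0.06  0.87  0.17  1.68 -0.22  0.61  0.48]
clip_tail [282.1 260.8] 0.62 [639.3 -51.8]
```

View pics/b11.png

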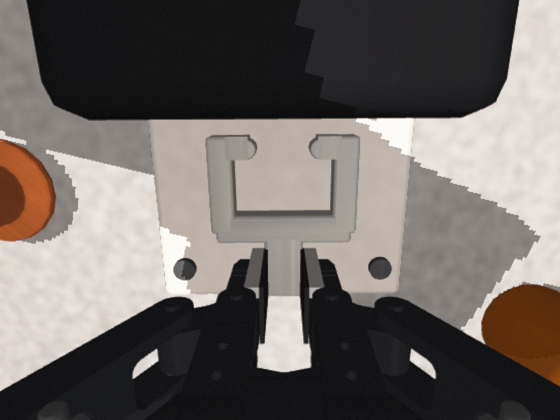

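>>> move_arm(
  moves=[
    [[0, 0, 0.001, 0, 0, 0], [0, 0, 0.001, 0, 0, 0]],
  ],
)

```text
clock: 18.3
eef_pos: [640.1, -52.6, 34.3]
tool_rot: [3.141, -0.002, 0.246]
force: [-1.8, 0.0, 8.8]
width: 13.7
```

>>> move_arm(
  moves=[
    [[0, 0, 0, 0, 0, 0], [0, 0, 0, 0, 0, 0], [0, 0, 0, 0, 0, 0], [0, 0, -0.02, 0, 0, 0], [0, 0, -0.07, 0, 0, 0], [0, 0, -0.13, 0, 0, 0], [0, 0, -0.1675, 0, 0, 0], [0, 0, -0.1675, 0, 0, 0]],
  ],
  jaw=0.5,
)

```text
clock: 19.3
eef_pos: [641.8, -53.0, 205.2]
tool_rot: [3.139, -0.008, 0.246]
force: [0.1, -0.4, -0.5]
width: 42.7
```

```bash
python3 look.py b12 clip:30 clip_tail:30 clip_back:30 head; python3 plan.py 639.8 -53.2 200 14.1 444 -305 180 89.6
```

```text
19.3 [641.8 -53.  205.2] [179.85  -0.48  14.08] [ 0.1 -0.4 -0.5] 42.7 [-0.1   0.65  0.23  1.58 -0.17  0.92  0.44]
clip_tail [278.1 179.3] 0.86 [637.8 -51.6]
clip_back [279.3 167. ] 0.63 [636.1 -40.3]
head [278.5 104.6] 0.76 [622.6  12.9]
[-0.2512, 0.1965, 0.02, 0, 0, -1.3177] n>= 8
```

View pics/b12.png

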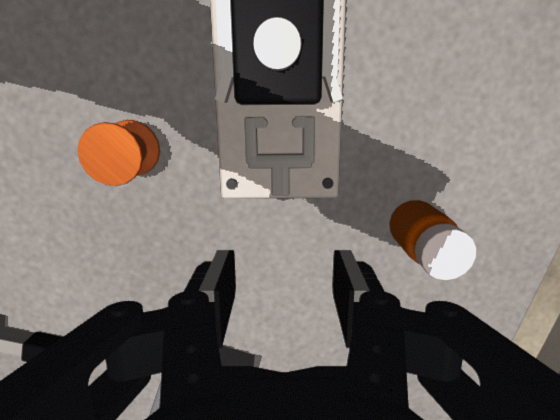

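```bash
python3 plan.py 639.8 -53.2 200 14.1 456.4 -304.8 180 89.6
```

```text
[-0.2392, 0.1993, 0.02, 0, 0, -1.3177] n>= 8
```

>>> move_arm(
  moves=[
    [[-0.2392, 0.1993, 0.02, 0, 0, -1.3177], [-0.2392, 0.1993, 0.02, 0, 0, -1.3177], [-0.2392, 0.1993, 0.02, 0, 0, -1.3177], [-0.2392, 0.1993, 0.02, 0, 0, -1.3177], [-0.2392, 0.1993, 0.02, 0, 0, -1.3177], [-0.2392, 0.1993, 0.02, 0, 0, -1.3177], [-0.2392, 0.1993, 0.02, 0, 0, -1.3177], [-0.2392, 0.1993, 0.02, 0, 0, -1.3177], [-0.2392, 0.1993, 0.02, 0, 0, -1.3177], [-0.2392, 0.1993, 0.02, 0, 0, -1.3177], [-0.2392, 0.1993, 0.02, 0, 0, -1.3177]],
  ],
)

```text
clock: 20.92
eef_pos: [455.9, -303.8, 179.9]
tool_rot: [-3.141, 0.0, 1.563]
force: [0.1, -0.7, 0.1]
width: 42.8
```

```bash
python3 look.py b13 fork fork_neck fork_tips;  python3 - <<'E'
import cv2
i=cv2.imread("pics/b13.png")
cv2.imwrite("pics/b13z.png",cv2.resize(i[50:250,220:350],None,fx=3,fy=3,interpolation=cv2.INTER_CUBIC)[0:600])
E
```

```text
20.93 [ 455.9 -303.8  179.9] [-179.99    0.     89.57] [ 0.1 -0.7  0.1] 42.8 [ 0.65  0.55 -0.17  1.86  0.13  0.74  1.97]
fork [283.4 164.6] 0.87 [ 440.6 -303.7]
fork_neck [280.2 117.6] 0.7 [ 398.5 -306.2]
fork_tips [284.  25.] 0.81 [ 323.8 -302.2]
```

View pics/b13z.png

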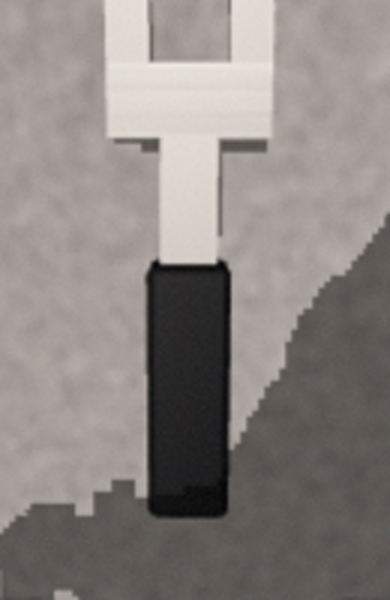

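Run:
```python
from h import *
c=Cam("wrist")
f=lambda u,v,z: c.onz((220+u/3,50+v/3),z)[:2]
print("handle front",f(188,264,24),"rear",f(188,513,24))
print("head back edge",f(105,138,12),f(272,138,12),"neck",f(189,200,20))
```

```text
handle front [ 414.21043587 -304.2101511 ] rear [ 487.31478822 -304.83562645]
head back edge [ 380.23557887 -327.25632477] [ 380.6008784  -280.38586786] neck [ 397.03968426 -303.79864569]
```

>>> move_arm(
  moves=[
    [[0.0004, 0, 0.06, 0, 0, 0], [0.0004, 0, 0.115, 0, 0, 0], [0.0004, 0, 0.15, 0, 0, 0], [0.0004, 0, 0.17, 0, 0, 0], [0.0004, 0, 0.175, 0, 0, 0], [0.0004, 0, 0.175, 0, 0, 0], [0.0004, 0, 0.175, 0, 0, 0]],
  ],
)

```text
clock: 22.05
eef_pos: [456.5, -304.1, 6.0]
tool_rot: [3.14, 0.001, 1.564]
force: [0.0, -0.2, 0.0]
width: 42.6
```

>>> move_arm(
  moves=[
    [[0, 0, 0, 0, 0, 0], [0, 0, 0, 0, 0, 0], [0, 0, 0, 0, 0, 0], [0, 0, 0, 0, 0, 0], [0, 0, 0, 0, 0, 0], [0, 0, 0, 0, 0, 0]],
  ],
  jaw=0,
)

```text
clock: 22.8
eef_pos: [456.5, -304.2, 6.1]
tool_rot: [3.14, 0.001, 1.564]
force: [-0.8, 0.4, 4.4]
width: 22.4
```

```bash
python3 look.py b14 fork_neck fork_tips
python3 - <<'E'
import numpy as np
u=np.array([np.cos(np.radians(104.1)),np.sin(np.radians(104.1))]);S=np.array([602.5,95.2])
for tip in (-165,-155,-140,-27): print(tip,S+(tip-132.1)*u)
E
```

```text
22.8 [ 456.5 -304.2    6.1] [1.7991e+02 6.0000e-02 8.9590e+01] [-0.8  0.4  4.4] 22.4 [ 0.6   0.83 -0.1   1.95  0.2   0.37  1.91]
fork_neck [281.3 131.3] 0.97 [ 398.1 -304.4]
-165 [ 674.87802    -192.94897574]
-155 [ 672.44186988 -183.25025559]
-140 [ 668.78764471 -168.70217536]
-27 [641.25914838 -59.10663763]
```

View pics/b14.png

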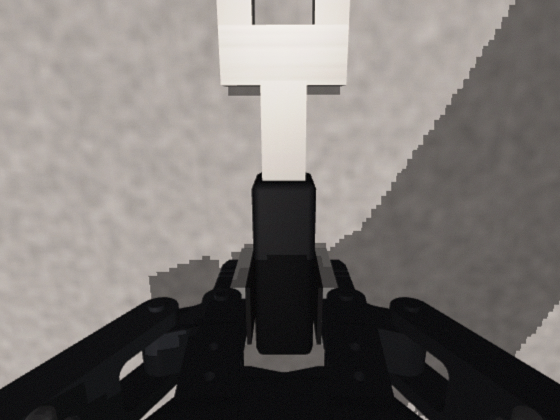

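```bash
python3 plan.py 456.4 -304.5 5 89.6 456.4 -304.5 60 89.6 681 -217.2 120 14.1 681 -217.2 70 14.1
```

```text
[0.0, 0.0, -0.055, 0, 0, -0.0] n>= 1
[0.0889, 0.224, -0.115, 0, 0, 1.3177] n>= 8
[0.0889, 0.224, -0.065, 0, 0, 1.3177] n>= 8
```

>>> move_arm(
  moves=[
    [[0, 0, -0.02, 0, 0, 0], [0, 0, -0.055, 0, 0, 0], [0, 0, -0.1, 0, 0, 0], [0.011, 0.028, -0.115, 0, 0, 0.15], [0.022, 0.056, -0.115, 0, 0, 0.3], [0.034, 0.085, -0.115, 0, 0, 0.46], [0.045, 0.113, -0.115, 0, 0, 0.62], [0.056, 0.141, -0.115, 0, 0, 0.78], [0.067, 0.169, -0.115, 0, 0, 0.95], [0.078, 0.197, -0.115, 0, 0, 1.13], [0.0889, 0.224, -0.115, 0, 0, 1.3], [0.0889, 0.224, -0.065, 0, 0, 1.3177], [0.0889, 0.224, -0.065, 0, 0, 1.3177], [0.0889, 0.224, -0.065, 0, 0, 1.3177]],
  ],
)

```text
clock: 24.7
eef_pos: [680.5, -217.2, 71.0]
tool_rot: [3.141, -0.0, 0.246]
force: [0.5, 0.5, -0.8]
width: 22.6
```

```bash
python3 look.py b15
python3 - <<'E'
from h import *
a=Cam("side","b15s")
for t,z in (("fork_tips",65),("clip_tail",30),("clip",30),("shaft",30),("fork_neck",65)):
    for d in models.place_of("side",t)[:2]: print(t,np.round(d["uv"],1),round(d["score"],2),np.round(a.onz(d["uv"],z),1))
cv2.imwrite("pics/b15sz.png",cv2.resize(a.img[120:300,170:370],None,fx=4,fy=4,interpolation=cv2.INTER_CUBIC)[:600])
E
```

```text
24.7 [ 680.5 -217.2   71. ] [ 1.7996e+02 -3.0000e-02  1.4070e+01] [ 0.5  0.5 -0.8] 22.6 [ 0.14  0.91  0.24  1.44 -0.26  0.82  0.72]
fork_tips [239.5 192.3] 0.67 [644.5 -69.   65. ]
clip_tail [386.1 368.8] 0.81 [300.4 401.7  30. ]
clip_tail [242.1 333.3] 0.66 [596.9 335.5  30. ]
clip [233.2 406.4] 0.8 [598.  482.8  30. ]
clip [395.6 353.4] 0.77 [276.1 369.1  30. ]
shaft [251.1 244.8] 0.72 [599.6  90.9  30. ]
fork_neck [237.2 172.5] 0.86 [ 660.8 -154.4   65. ]
```

View pics/b15.png

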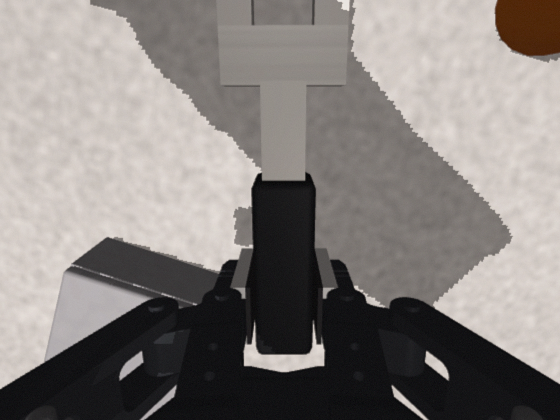

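View pics/b15sz.png

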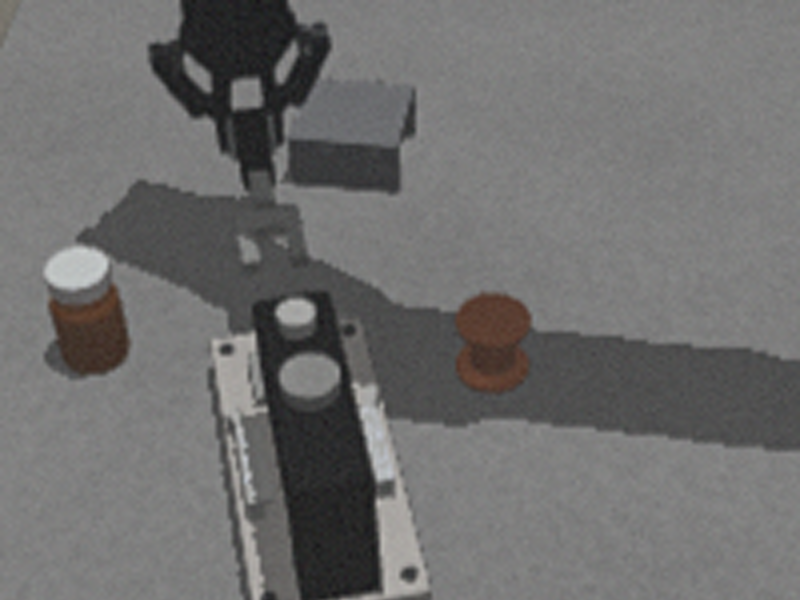

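```bash
cat > ov.py <<'E'
import sys
from h import *
# ov.py tag tcpx tcpy tcpz psi  clipx(stand)
tag=sys.argv[1];x,y,z,psi,cx=map(float,sys.argv[2:7])
S=np.array([602.5,95.2,0]);Y=np.radians(104.1)
fy=np.radians(psi+90)
o=frame([x,y,z-5],fy,[12.1,0,0])
def box(p,yaw,x0,x1,y0,y1,z1): return [frame(p,yaw,[a,b,z1]) for a,b in ((x0,y0),(x1,y0),(x1,y1),(x0,y1))]
polys=[(box(o,fy,84,120,11,23,12),(0,255,0)),(box(o,fy,84,120,-23,-11,12),(0,255,0)),(box(o,fy,64,84,-23,23,12),(0,255,0)),
 (box(frame(S,Y,[cx,0,30]),Y,-52,-27,-8,8,10),(0,0,255)),(box(frame(S,Y,[cx,0,30]),Y,-27,17,-30,30,10),(0,0,255)),
 (box(S,Y,-170,80,-55,55,30),(255,0,0)),(box(S,Y,-85,75,-25,25,140),(255,255,0))]
for n,(u0,v0,w,h,k) in dict(side=(190,150,100,130,4),scene=(170,160,160,120,5)).items():
    c=Cam(n); k2=k
    im=cv2.resize(c.img[v0:v0+h,u0:u0+w],None,fx=k,fy=k,interpolation=cv2.INTER_CUBIC)
    raw=im.copy()
    for P,col in polys:
        pts=np.array([(c.proj(p)+.5-[u0,v0])*k for p in P]).astype(np.int32)
        cv2.polylines(im,[pts],True,col,1,cv2.LINE_AA)
    cv2.imwrite(f"pics/{tag}_{n}.png",np.hstack([raw,im]) if n=="side" else im)
    cv2.imwrite(f"pics/{tag}_{n}_raw.png",raw)
E
python3 ov.py o1 681 -217.2 70 14.1 -113
```

```text
(no output)
```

View pics/o1_side.png

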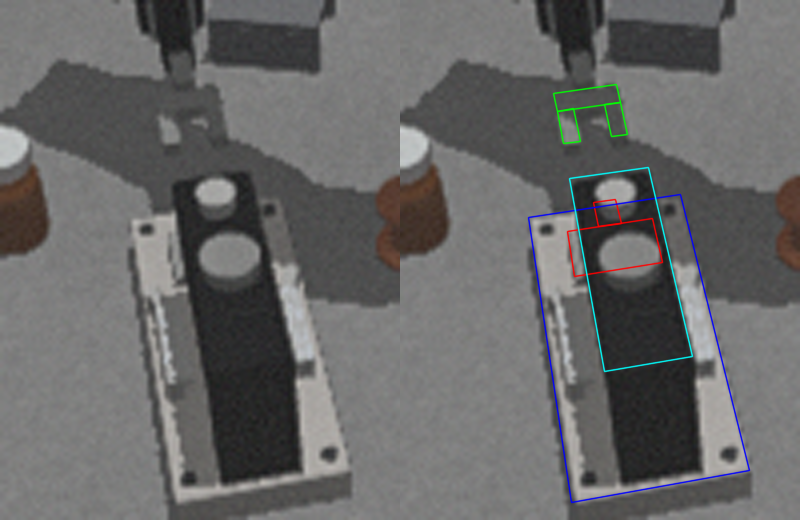

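View pics/o1_scene.png

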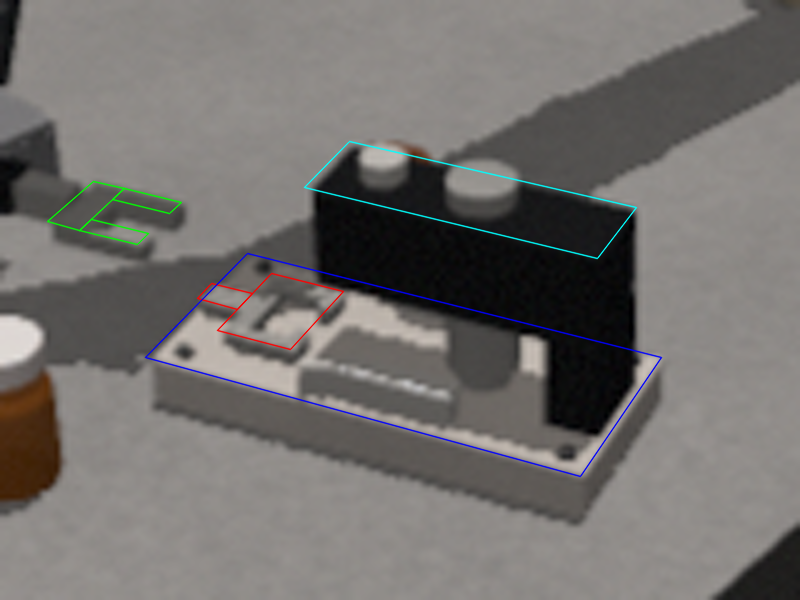

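>>> move_arm(
  moves=[
    [[0, -0.02, 0.01, 0, 0, 0], [0, -0.044, 0.016, 0, 0, 0], [0, -0.044, 0.016, 0, 0, 0], [0, -0.044, 0.016, 0, 0, 0]],
  ],
)

```text
clock: 25.65
eef_pos: [670.3, -175.1, 54.5]
tool_rot: [3.14, -0.001, 0.246]
force: [0.2, -0.4, -1.1]
width: 22.7
```

```bash
python3 look.py b16; python3 ov.py o2 670.2 -174.5 54 14.1 -113
```

```text
25.65 [ 670.3 -175.1   54.5] [ 1.7989e+02 -4.0000e-02  1.4070e+01] [ 0.2 -0.4 -1.1] 22.7 [ 0.09  0.91  0.24  1.52 -0.27  0.75  0.68]
```

View pics/o2_scene_raw.png

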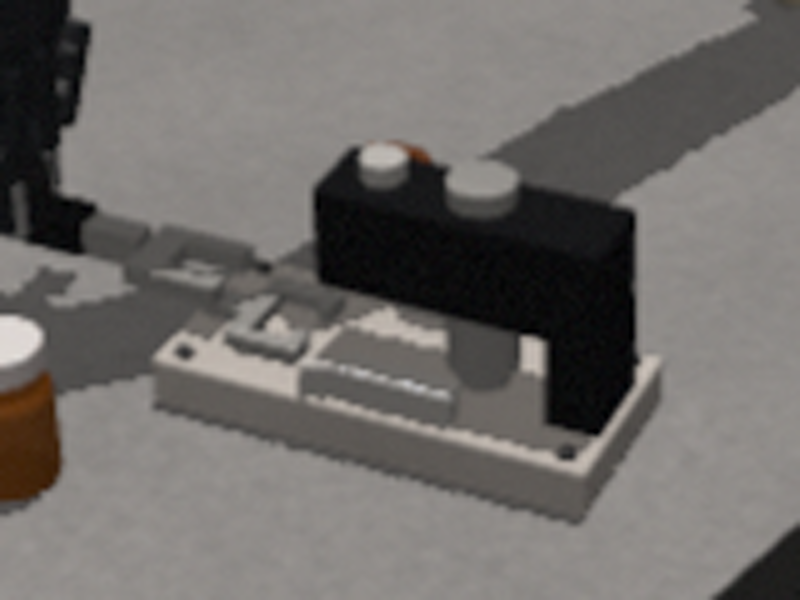

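View pics/o2_side.png

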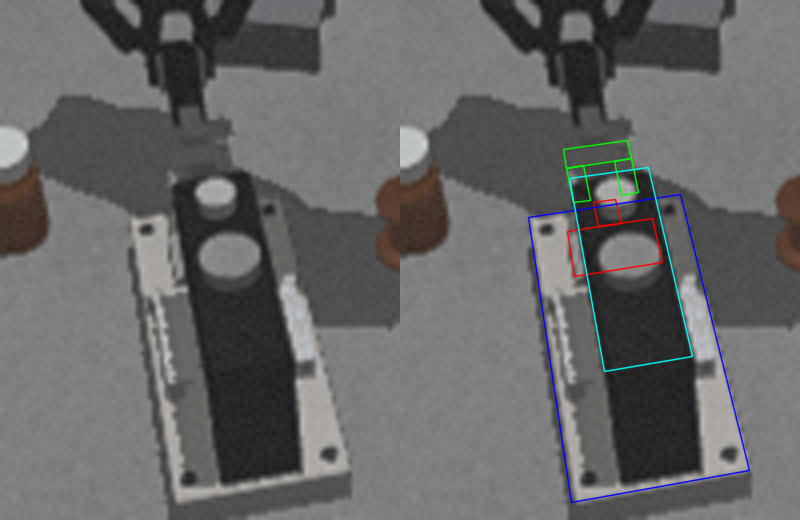

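View pics/b16.png

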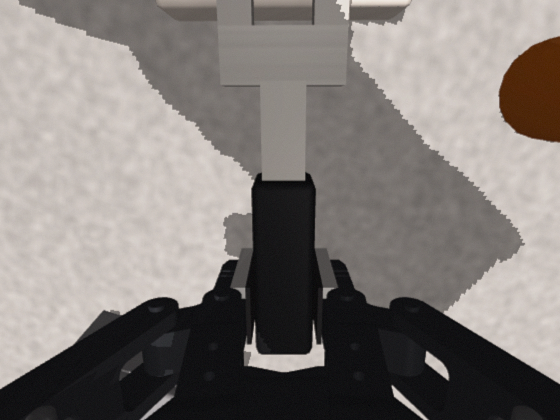

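View pics/o2_scene.png

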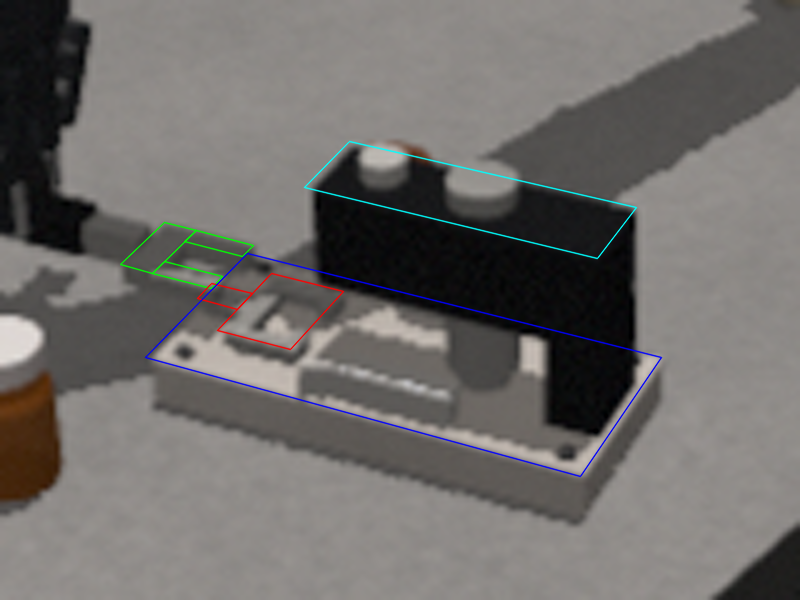

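>>> move_arm(
  moves=[
    [[0, 0, 0.009, 0, 0, 0], [0, 0, 0.0175, 0, 0, 0], [0, 0, 0.018, 0, 0, 0], [0, 0, 0.018, 0, 0, 0]],
  ],
)

```text
clock: 26.3
eef_pos: [669.5, -173.7, 35.9]
tool_rot: [-3.141, 0.001, 0.246]
force: [-1.3, 0.2, -0.5]
width: 22.3
```

```bash
python3 look.py b17; python3 ov.py o3 670.2 -174.5 36 14.1 -113
```

```text
26.3 [ 669.5 -173.7   35.9] [-1.7999e+02  3.0000e-02  1.4100e+01] [-1.3  0.2 -0.5] 22.3 [ 0.09  0.93  0.23  1.52 -0.28  0.72  0.68]
```

View pics/o3_scene_raw.png

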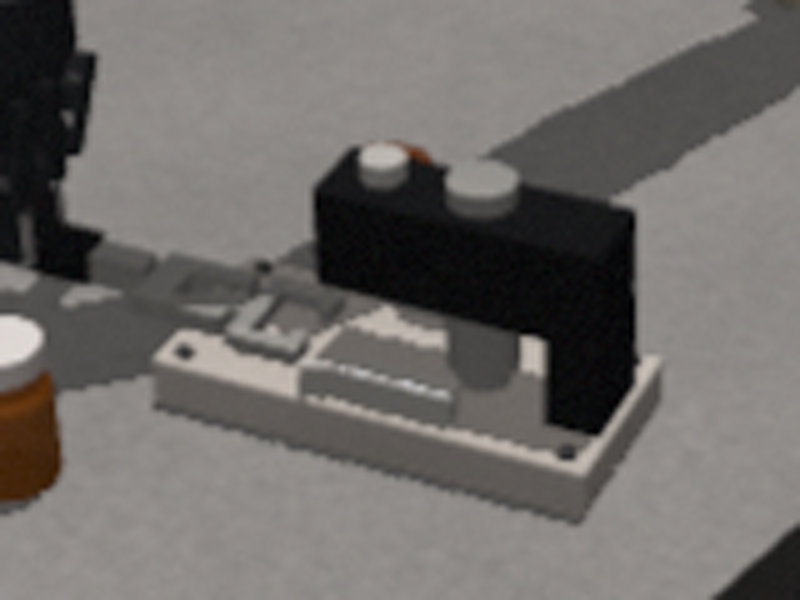

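>>> move_arm(
  moves=[
    [[0, -0.01, 0.0005, 0, 0, 0], [0, -0.02, 0.0005, 0, 0, 0], [0, -0.032, 0.0005, 0, 0, 0], [0, -0.044, 0.0005, 0, 0, 0], [0, -0.056, 0.0005, 0, 0, 0], [0, -0.065, 0.0005, 0, 0, 0], [0, -0.065, 0.0005, 0, 0, 0], [0, -0.065, 0.0005, 0, 0, 0]],
  ],
)

```text
clock: 27.45
eef_pos: [653.9, -108.8, 35.7]
tool_rot: [-3.139, -0.0, 0.246]
force: [-0.1, 1.4, 6.5]
width: 22.6
```

```bash
python3 look.py b18; python3 ov.py o4 654.4 -111.5 35.5 14.1 -54
```

```text
27.45 [ 653.9 -108.8   35.7] [-1.7985e+02 -1.0000e-02  1.4120e+01] [-0.1  1.4  6.5] 22.6 [-0.01  0.9   0.23  1.62 -0.3   0.66  0.62]
```

View pics/o4_scene_raw.png

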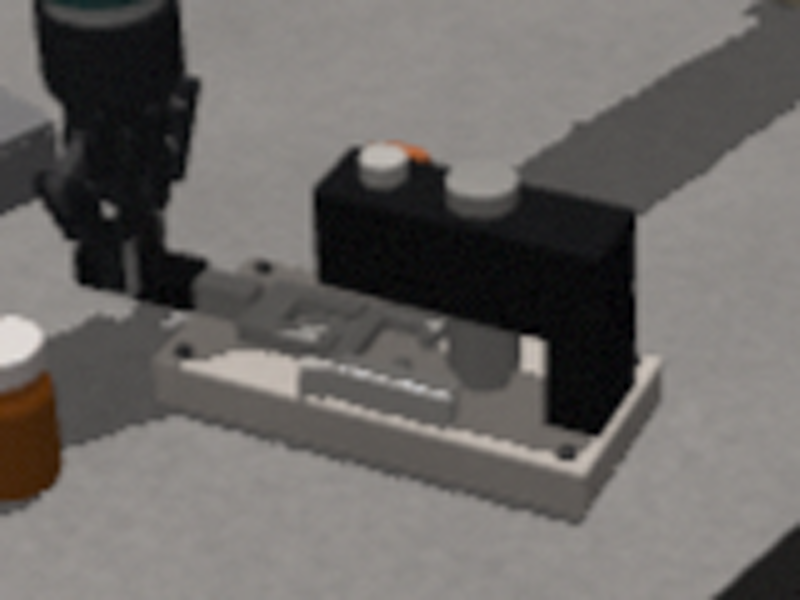

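View pics/b18.png

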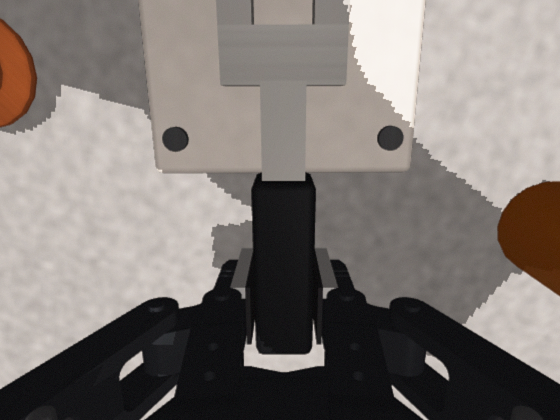

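>>> move_arm(
  moves=[
    [[0, -0.008, -0.0006, 0, 0, 0], [0, -0.016, -0.0006, 0, 0, 0], [0, -0.023, -0.0006, 0, 0, 0], [0, -0.028, -0.0006, 0, 0, 0], [0, -0.032, -0.0006, 0, 0, 0], [0, -0.036, -0.0006, 0, 0, 0], [0, -0.036, -0.0006, 0, 0, 0]],
  ],
)

```text
clock: 28.48
eef_pos: [645.3, -78.8, 36.2]
tool_rot: [3.137, 0.0, 0.245]
force: [0.9, -8.3, 3.2]
width: 22.5
```

```bash
python3 look.py b19; python3 ov.py o5 645.6 -76.6 36.1 14.1 -18
```

```text
28.48 [645.3 -78.8  36.2] [179.76   0.    14.03] [ 0.9 -8.3  3.2] 22.5 [-0.06  0.88  0.24  1.66 -0.3   0.63  0.58]
```

View pics/o5_scene_raw.png

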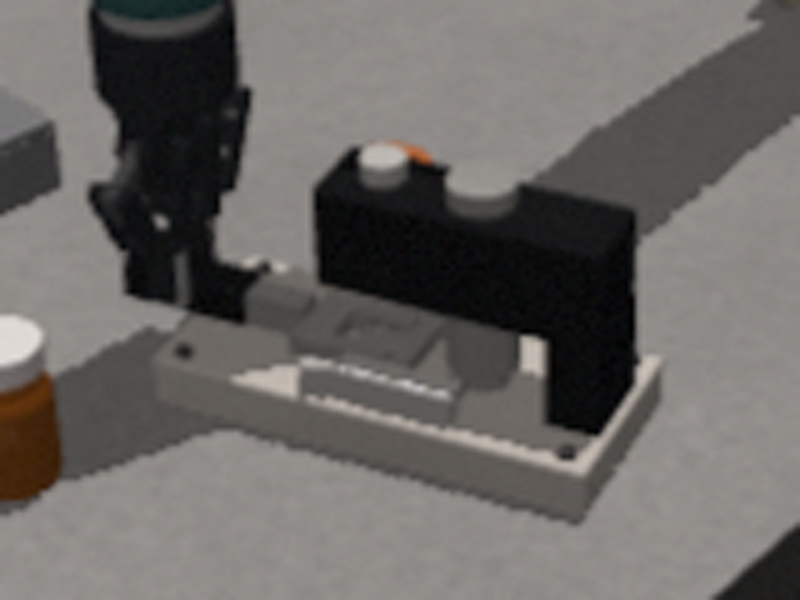

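>>> move_arm(
  moves=[
    [[0, -0.004, 0, 0, 0, 0], [0, -0.008, 0, 0, 0, 0], [0, -0.012, 0, 0, 0, 0], [0, -0.015, 0, 0, 0, 0], [0, -0.018, 0, 0, 0, 0], [0, -0.018, 0, 0, 0, 0], [0, -0.018, 0, 0, 0, 0]],
  ],
)

```text
clock: 29.5
eef_pos: [640.7, -57.7, 36.2]
tool_rot: [-3.141, -0.0, 0.246]
force: [0.5, -3.8, 6.2]
width: 22.4
```

```bash
python3 look.py b20; python3 ov.py o6 641.3 -59.1 36.1 14.1 0
```

```text
29.5 [640.7 -57.7  36.2] [-179.97   -0.     14.12] [ 0.5 -3.8  6.2] 22.4 [-0.09  0.88  0.23  1.68 -0.31  0.62  0.56]
```

View pics/o6_scene_raw.png

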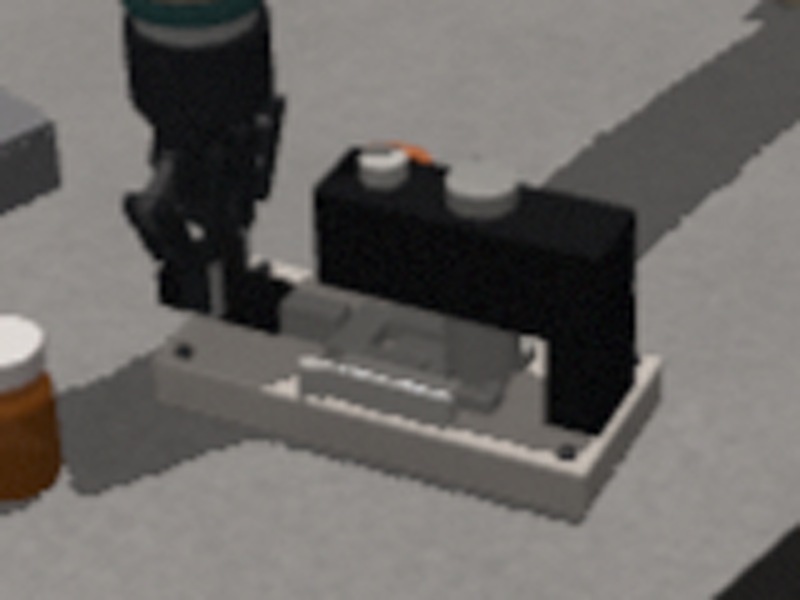

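View pics/b20.png

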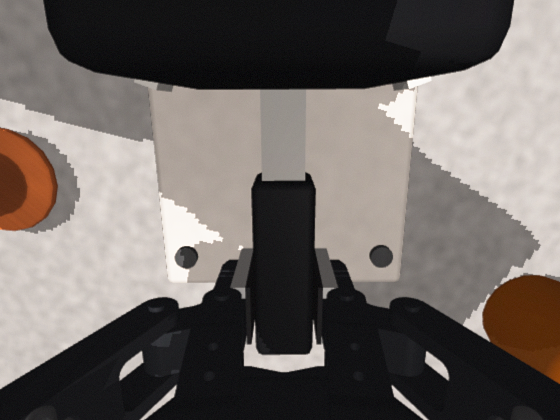

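>>> move_arm(
  moves=[
    [[0, -0.001, 0, 0, 0, 0], [0, -0.002, 0, 0, 0, 0], [0, -0.002, 0, 0, 0, 0]],
  ],
)

```text
clock: 30.02
eef_pos: [640.7, -57.6, 36.2]
tool_rot: [3.14, -0.001, 0.246]
force: [2.5, -6.4, 3.8]
width: 22.6
```

>>> move_arm(
  moves=[
    [[0, -0.002, 0, 0, 0, 0], [0, -0.002, 0, 0, 0, 0], [0, -0.002, 0, 0, 0, 0]],
  ],
)

```text
clock: 30.4
eef_pos: [640.6, -57.5, 36.2]
tool_rot: [3.137, -0.001, 0.245]
force: [3.1, -8.9, 2.1]
width: 22.8
```

```bash
python3 look.py b21; python3 ov.py o7 640.3 -55.2 36.1 14.1 0
```

```text
30.4 [640.6 -57.5  36.2] [ 1.7975e+02 -6.0000e-02  1.4020e+01] [ 3.1 -8.9  2.1] 22.8 [-0.1   0.88  0.24  1.68 -0.31  0.62  0.56]
```

View pics/o7_scene.png

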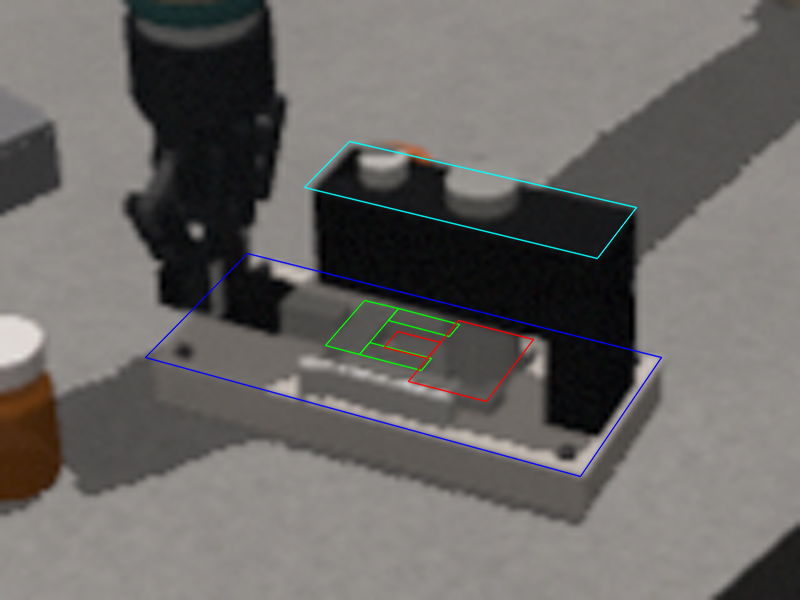

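```bash
python3 plan.py 640.2 -55.2 36.1 14.1 710 -255 40 14.1 710 -255 10 14.1  710 -255 5.2 14.1
```

```text
[0.019, 0.2108, -0.0039, 0, 0, -0.0] n>= 4
[0.019, 0.2108, 0.0261, 0, 0, -0.0] n>= 4
[0.019, 0.2108, 0.0309, 0, 0, -0.0] n>= 4
```

>>> move_arm(
  moves=[
    [[0, 0.006, -0.0004, 0, 0, 0], [0, 0.02, -0.0006, 0, 0, 0], [0, 0.045, -0.001, 0, 0, 0], [0, 0.075, -0.001, 0, 0, 0], [0, 0.11, -0.002, 0, 0, 0], [0, 0.145, -0.004, 0, 0, 0], [0, 0.175, -0.004, 0, 0, 0], [0.019, 0.2108, -0.0039, 0, 0, 0], [0.019, 0.2108, -0.0039, 0, 0, 0]],
  ],
)

```text
clock: 31.68
eef_pos: [709.4, -255.4, 38.2]
tool_rot: [-3.14, 0.001, 0.244]
force: [-0.5, -0.0, -2.0]
width: 22.6
```

```bash
python3 look.py b22; python3 ov.py o8 710 -255 40 14.1 0
```

```text
31.68 [ 709.4 -255.4   38.2] [-1.7993e+02  5.0000e-02  1.3980e+01] [-0.5 -0.  -2. ] 22.6 [ 0.2   1.01  0.23  1.31 -0.26  0.86  0.74]
```

View pics/o8_scene_raw.png

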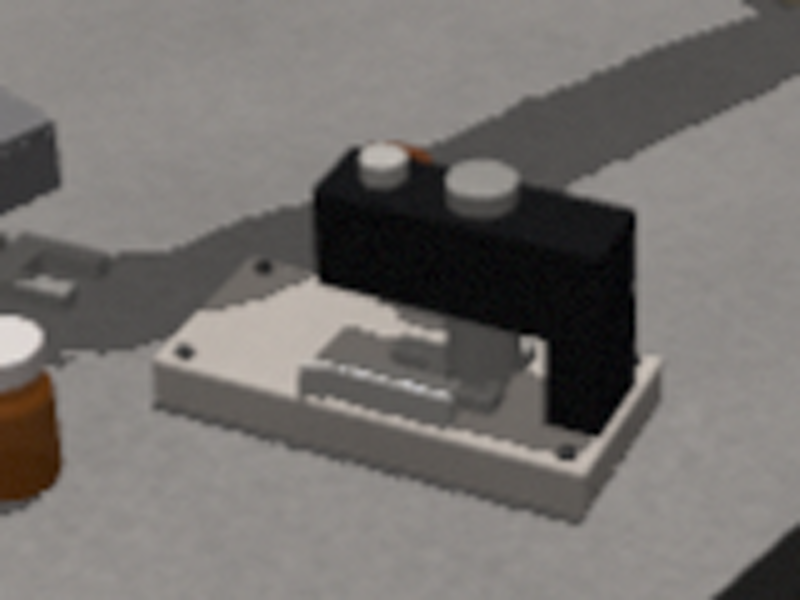

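View pics/o8_scene.png

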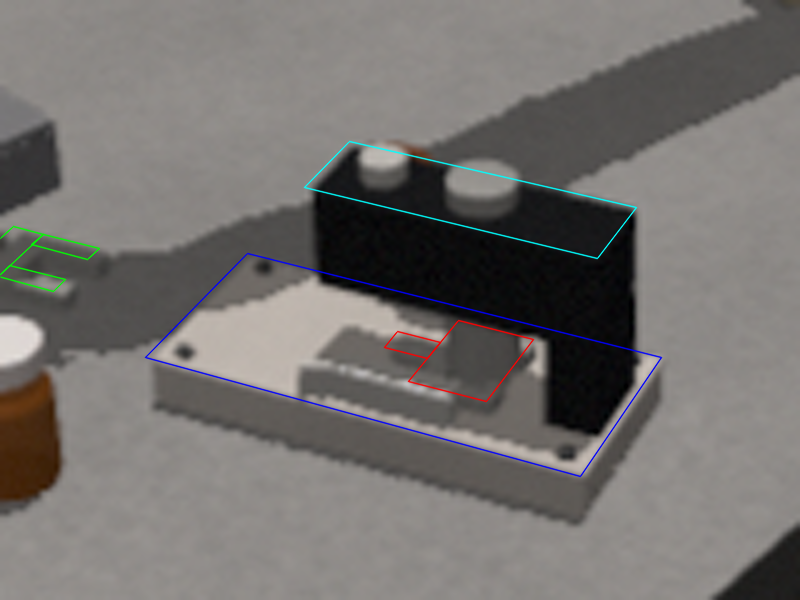

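>>> move_arm(
  moves=[
    [[0, 0, 0.015, 0, 0, 0], [0, 0, 0.027, 0, 0, 0], [0, 0, 0.032, 0, 0, 0], [0, 0, 0.034, 0, 0, 0], [0, 0, 0.034, 0, 0, 0]],
  ],
)

```text
clock: 32.45
eef_pos: [709.3, -253.7, 6.3]
tool_rot: [-3.141, 0.0, 0.246]
force: [-1.3, 2.2, 1.8]
width: 22.7
```

>>> move_arm(
  moves=[
    [[0, 0, 0.0007, 0, 0, 0], [0, 0, 0.0007, 0, 0, 0]],
  ],
)

```text
clock: 32.7
eef_pos: [709.4, -253.7, 6.2]
tool_rot: [-3.141, 0.0, 0.246]
force: [-3.3, 1.9, 6.6]
width: 22.8
```

>>> move_arm(
  moves=[
    [[0, 0, 0, 0, 0, 0], [0, 0, 0, 0, 0, 0], [0, 0, 0, 0, 0, 0], [0, 0, -0.02, 0, 0, 0], [0, 0, -0.06, 0, 0, 0], [0, 0, -0.11, 0, 0, 0], [0, 0, -0.17, 0, 0, 0], [0, 0, -0.2, 0, 0, 0], [0, 0, -0.2, 0, 0, 0]],
  ],
  jaw=0.5,
)

```text
clock: 33.83
eef_pos: [711.6, -255.4, 210.7]
tool_rot: [3.137, -0.007, 0.246]
force: [-0.2, -0.1, 0.1]
width: 42.9
```

```bash
python3 look.py b23 fork dock
python3 - <<'E'
from h import *
for n in("scene","side"): Cam(n,"b23_"+n)
E
python3 ov.py o9 710 -255 5 14.1 0
```

```text
33.83 [ 711.6 -255.4  210.7] [179.72  -0.4   14.09] [-0.2 -0.1  0.1] 42.9 [ 0.18  0.83  0.27  1.2  -0.22  1.14  0.71]
fork [284.2 159.2] 0.76 [ 709.9 -240.5]
dock [176.9 198.6] 0.82 [ 612.1 -307.1]
```

View pics/b23.png

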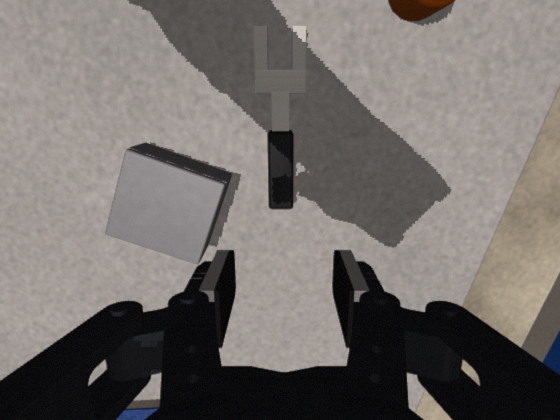

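View pics/b23_scene.png

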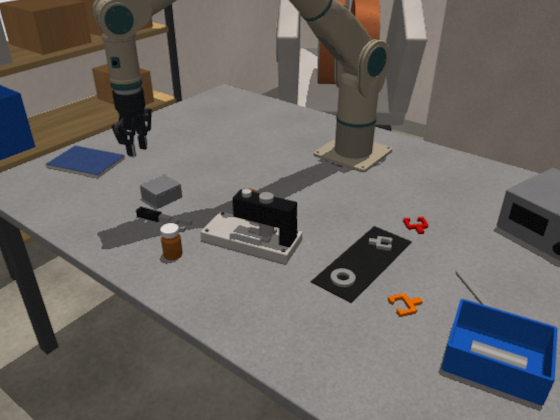

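View pics/b23_side.png

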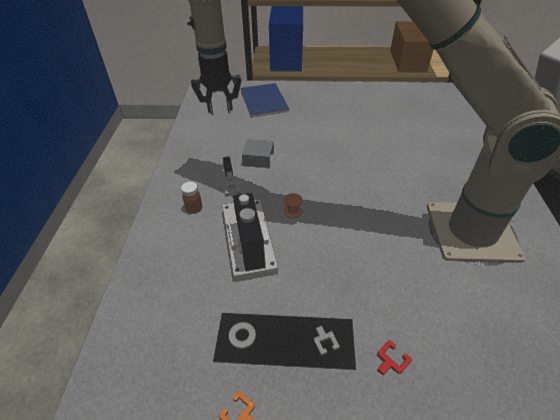

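>>> move_arm(
  moves=[
    [[0, 0, 0, 0, 0, 0], [0, 0, 0, 0, 0, 0], [0, 0, 0, 0, 0, 0]],
  ],
)

```text
clock: 34.55
eef_pos: [709.5, -254.3, 205.2]
tool_rot: [-3.142, 0.0, 0.246]
force: [0.9, 0.6, -0.3]
width: 42.8
```

```bash
python3 -c "
from cell import job
print(job.finish_job())"
```

```text
the job is handed in; nothing more can be done
None
```

The job is done and handed in at about 34.6 s of the 72 s allowed; no verdict came back.

- **Fork out of the dock:** I drew it out by the neck, laid it on the bench and let go.
- **Clip on the apron:** I carried the clip by its tail, laid it flat on the apron with its mouth towards the shaft, and let go.
- **Push home:** I took the fork by its handle, about 12 mm behind its marked grasp point to keep clear of the head, and pushed the clip along the channel. The resistance was about 8 N through the snap. The last 4 mm of commanded push produced no movement, only a rise from about 4 to 9 N, so the clip is against its stop.
- **Fork put away:** I backed the fork out and laid it flat, with its tips about 60 mm from the stand.

**Last checks:**
- With the fork withdrawn, the scene picture shows the clip around the shaft, matching the home position to about 1 mm.
- From the tool position alone, the clip came out about 1.7 mm past home. I put that down to error in my estimate of the stand's position.
- The collar, small clip, jar and spool look unmoved.
- The highest force I read was about 9 N, from one reading at the end of each move, and the gripper ended open and clear of everything.

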